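# Nest a staked lamp heat sink in its cool-down comb and bring the hold-down arm onto it

### The job

The white finned lamp heat sink has just been staked and lies on its flat back, fins up: turn it over and set it on the cool-down comb of the fixture that has the hinged arm, so that the four comb fins slide into its four gaps and it sits fully home and level, with its ends about even with the comb's. Set it down, never drop or topple it. Then swing the hinged hold-down arm over until its rubber pad rests on the heat sink's flat back, let go, and leave the other things on the bench where they are.

Things in the scene. Friction and masses are not known exactly. Their poses are not given: they have to be found in the camera images.
- sink_center (a point): Centre of the white plastic heat sink, the one loose thing with long fins: 60 (own x) by 100 (own y, along the fins) by 44 mm (own z, from back plate to fin tips, up at the start), 150 g. Its outer side faces, 60 mm apart, are flat to grip; it stands stably on either 60 by 44 mm end. 8 mm solid back plate; five fins 4 mm thick, 36 high, 100 long, every 14 mm (x = -28 to 28): four 10 mm gaps, open-ended.
- fixture: Cool-down fixture, fixed, left or right of the heat sink. Origin on the bench below its comb's middle, z up. Base plate 12 mm thick, x -60 to 115, y -55 to 55 mm. Heat sink fully home (back plate lying on the comb fins, own fins down along the fixture's y): its centre at x 0, y 0, z 52 mm, its back at z 74 mm. Upright hinge cheeks at x 82 to 108, y -18 to 18, up to z 109 mm, on the side away from the robot.
- comb_top (a point): Middle of the fixture's aluminium comb, level with its fin tops, 66 mm above the bench; axes as the fixture's. Four fins 4 mm thick, 90 mm long along y, at x = -21, -7, 7, 21 mm, 40 mm high on a foot 46 by 90 mm. They fill the heat sink's four gaps with 3 mm to spare each side; its fin tips then hang 4 mm above the foot's top.
- hold_hinge (a point): Hinge axis of the hold-down arm, at x 95, y 0, z 95 mm of the fixture; it runs along the fixture's y. The hinge is stiff and damped: the arm stays where it is left when steep, sinks slowly by itself below about 0.8 rad, and takes 1 to 3 N at its end to swing.
- hold_down (a joint): Hold-down arm's angle, rad: 0 = level, reaching from the hinge towards the fixture's -x over the comb, pad on the back of a seated heat sink; 1.57 = upright. Starts at 1.4 to 1.7, at most 1.75. A 14 mm square steel bar from the hinge to 117 mm out, then a ball; a rubber pad, 20 mm across, 95 mm from the hinge, ends 21 mm below the bar's middle line.
- hold_ball (a point): Centre of the black ball (26 mm across) at the free end of the hold-down arm, 127 mm from the hinge, moving with the arm.
- coarse_comb: Bystander: another comb fixed to the bench on the other side, without an arm, 130 by 120 mm, 57 mm high, three thick fins (12 mm, 40 mm apart) for another product. Origin below its middle.
- cap0: Bystander: white oval slot cap, 102 by 42 by 26 mm, long along own x; origin under its middle.
- cap1: Bystander: white oval slot cap, 102 by 42 by 26 mm, long along own x; origin under its middle.
- cap2: Bystander: white oval slot cap, 102 by 42 by 26 mm, long along own x; origin under its middle.
- screwdriver: Bystander: screwdriver with a green handle, lying on the bench; origin under its middle.
- jar: Bystander: grey jar with black lid, 60 mm across, 75 mm high; origin under its middle.
- steel_block: Bystander: dark steel block 80 by 50 by 35 mm; origin under its middle.
Things that resemble listed ones, but are neither listed nor needed, are in the scene too. Leave any green look-alike of the fixture alone. What is shaped like the part that bears sink_center but brown is not meant.

How it is judged (in metres and radians):
On the way:
1. the heat sink, turned fins down, is fully home on the comb while the hold-down arm is still raised (x of sink_center in the frame of fixture between -0.006 and 0.006 m and y of sink_center in the frame of fixture between -0.015 and 0.015 m and z of sink_center in the frame of fixture between 0.048 and 0.056 m and angle between sink_center's own z axis and vertical above 3.06 rad and value of joint hold_down above 0.5 rad), for 0.2 s.
At the end, for the whole second after the job is handed in: The heat sink is fins down, fully home on the comb (its centre 48 to 56 mm above the bench, within 6 mm of the comb's middle across the fins and 15 mm along them, level within 0.08 rad) and at rest, and the hold-down arm is level (below 0.05 rad) with its pad bearing on the heat sink's back (x of sink_center in the frame of fixture between -0.006 and 0.006 m and y of sink_center in the frame of fixture between -0.015 and 0.015 m and z of sink_center in the frame of fixture between 0.048 and 0.056 m and angle between sink_center's own z axis and vertical above 3.06 rad and value of joint hold_down below 0.05 rad and contact force between hold_down and sink above 0.1 N and linear speed of sink below 0.02 m/s); the robot touches nothing.
It fails at once if the heat sink is dropped or topples (moves faster than 0.55 m/s with no finger on it) (linear speed of sink above 0.55 m/s and contact force between the fingers and sink below 0.05 N).
It fails at once if a bystander is moved more than 30 mm (distance of any of cap0, cap1, cap2, screwdriver, jar, steel_block from where it was at the start of the episode above 0.03 m).
It also fails if it takes over 67 s, if anything falls off the work surface, if the arm or the gripper's body presses on something with over 40 N, if the wrist force passes 120 N, or if a joint passes its speed limit or range.

### The arm

A 6-joint arm with a two-finger parallel gripper is mounted at the origin on the work surface. World frame = base frame: x ahead of the robot, y to its left, z up, the work surface at z = 0. Lengths are in m, angles in degrees, forces in N, time in s.
With the tool pointing down it reaches from about 0.275 to 0.975 m from the base axis. Payload 8.4 kg.
Tool frame: the origin (TCP) lies midway between the tips of the shut fingers; the grasp point (between the pads) lies 19 mm behind it (ctrl.tcp_to_grasp is the z of the grasp point in the tool frame, in m); z points along the fingers, y is the direction in which the jaws open and shut (so a half turn about z gives the same grasp; the last joint's range is limited). The gripper opens to 92 mm and grips with 3 to 60 N. Pads are 20 mm wide; open, the fingers measure 128 mm over their backs; the gripper's body (75 mm by 189 mm) begins 69 mm behind the grasp point.
Start: joints at [-73.247, 20.225, 93.587, -0, 66.188, -0.138], TCP at [0.182, -0.598, 0.215] pointing down, gripper open.
Joint ranges: [-150.9, 150.9], [-52.94, 120.26], [3.33, 152.33], [-74.26, 254.26], [0, 154.13], [-172.89, 172.89]. Speed limits (degrees/s): [127.2, 127.2, 159.86, 180, 180, 180].

### API

Orientations are given as [roll, pitch, yaw] about the fixed x, y, z axes, in that order (R = Rz(yaw) Ry(pitch) Rx(roll)).
In Python, from station import ctrl, optics gives the robot as it stands.
- The arm moves only by the tool apply_moves, never from a script. Its argument "commands" is a list of rows, each an object with "translation": the shift along the tool's x, y, z in cm, a list of three; "angular": the turn, a rotation vector about the tool's x, y, z in degrees, a list of three; "gripper": the opening, from -1 (shut) to 1 (fully open), so that 0 is half open. In form: [{"translation": [x, y, z], "angular": [wx, wy, wz], "gripper": gripper}, ...]. A call has 1 to 10 rows; each row shifts and turns the commanded pose from where the row before left it, along the tool's axes as they then stand; what a row does not reach is not made up. A row lasts 1/12 s, in which the tool goes at most 41.7 mm and 7.16 degrees, less where a joint would pass 70% of its speed; a pose out of reach is approached as far as the arm can. A call with a gripper value outside its range is refused whole. The fingers move at their own pace and stop on an object; "grip_force" is the grip in N (left out, the last holds). Time passes only in rows, so rows that do not move let the fingers close. It gives the time, the measured TCP pose, the force and the opening at its end, in the units of the state.
- ctrl.get_state(): the state, without advancing time (a new reading comes with each control period).
- optics.get_image(name): name is "scene" or "top" or "wrist"; returns the picture (480x640x3 uint8, red, green, blue); there is no depth.
- optics.camera_params(name): a dict with "fovy" (degrees; the focal length in pixels is half the picture's height over the tangent of half this angle, whatever the lens; pixels are square), "cx", "cy" (the principal point, pixels), "R" (3x3) and "t" (3): a world point X has camera coordinates R X + t; the wrist camera has in their place "mount" (4x4, takes a point from camera to tool coordinates, whose origin is the TCP and whose axes are the flange's). Camera axes: x right, y down, z forward; pixel columns grow to the right and rows downward; lengths in m; the calibration is good to about 2 mm. A picture is of the moment at which its call begins: read the wrist's pose just before it. camera_params takes no time and is no camera call.
- ctrl.hand_in(): hands the job in, once; it reports no verdict.
The state is a dict: "clock": time; "qpos": joint angles; "qvel": joint speeds; "effort": joint torques, N m; "position": TCP position; "tool_rot": TCP orientation; "ft_force": force on the tool from outside, world axes, zero at the start; "wrist_torque": the same for the moment, N m; "width": opening from 0.0 (shut) to 1.0 (fully open).
Only numpy, scipy, OpenCV 4.12 (cv2) and the standard library are available. Lean on these libraries where they do the work, as an engineer would, in place of code of your own. Each camera call takes 0.05 s, during which the arm holds its last target. There are 200 camera calls.

## Working session

There is one attempt and no reset: what is moved stays moved. The work goes in short steps, Python scripts to look and compute and a tool call to move; the robot and the scene stay as the last step left them, time stands still between calls to the robot, and variables do not carry over. Pictures are saved under pics/ and viewed, about 8 in all and at most 12, crops included, and the job is handed in when it is done.

Besides the shell and the picture viewer there is one more tool, called after "Emit:" as name(argument=value, ...) on one line, values as JSON. apply_moves: Moves the arm, as the interface text tells. Its arguments: {"type":"object","properties":{"commands":{"type":"array","items":{"type":"object","properties":{"translation":{"type":"array","items":{"type":"number"}},"angular":{"type":"array","items":{"type":"number"}},"gripper":{"type":"number"}}}},"grip_force":{"type":"number"}},"required":["commands"]}

```bash
mkdir -p pics; ls
python3 - <<'E'
from station import ctrl, optics
import cv2
print(ctrl.get_state(), ctrl.tcp_to_grasp)
for n in("scene","top","wrist"):
    im=optics.get_image(n); cv2.imwrite(f"pics/{n}0.png",im[:,:,::-1]); print(n,optics.camera_params(n))
E
```

```text
pics
{'clock': 0.0, 'qpos': array([-7.32476930e+01,  2.02638160e+01,  9.36275636e+01, -2.71955674e-04,
        6.61857003e+01, -1.36324615e-01]), 'qvel': array([-0.06037602,  0.00891841, -0.0268346 , -0.02147747,  0.08129868,
       -0.07664456]), 'effort': array([ 3.07688511e-03, -5.93838143e+01, -3.34210825e+01,  6.99519203e-02,
        2.35595653e-02, -1.60930931e-04]), 'position': array([ 0.18144534, -0.59759025,  0.21386048]), 'tool_rot': array([-1.79922920e+02,  6.52553447e-05,  1.68887417e+01]), 'ft_force': array([-0.02589437, -0.13714753,  0.11736481]), 'wrist_torque': array([ 0.00719018, -0.00858331,  0.04913372]), 'width': 0.9984048605189202} -0.0187
scene {'fovy': 44.67616343503062, 'cx': 307.4899408861871, 'cy': 241.41297689066704, 'R': array([[-0.802468  ,  0.59667444, -0.0049728 ],
       [ 0.33514741,  0.44381362, -0.83108705],
       [-0.4936814 , -0.66858738, -0.55612012]]), 't': array([ 0.39624341, -0.06826088,  1.50027226])}
top {'fovy': 44.04392728514658, 'cx': 314.59154704790313, 'cy': 242.58726241611018, 'R': array([[ 0.01057909, -0.99975426, -0.01948063],
       [-0.99887114, -0.00966351, -0.04650863],
       [ 0.04630895,  0.01995066, -0.99872792]]), 't': array([-0.01098203,  0.45626478,  1.45488199])}
wrist {'fovy': 69.69754742166845, 'cx': 321.81224407601235, 'cy': 246.9786683892255, 'mount': array([[-1.37615827e-04, -9.55398661e-01, -2.95319115e-01,
         8.39973373e-02],
       [ 9.99999808e-01, -3.09890607e-04,  5.36549320e-04,
        -4.97235772e-04],
       [-6.04135121e-04, -2.95318984e-01,  9.55398520e-01,
        -1.69489503e-01],
       [ 0.00000000e+00,  0.00000000e+00,  0.00000000e+00,
         1.00000000e+00]])}
```

View pics/scene0.png

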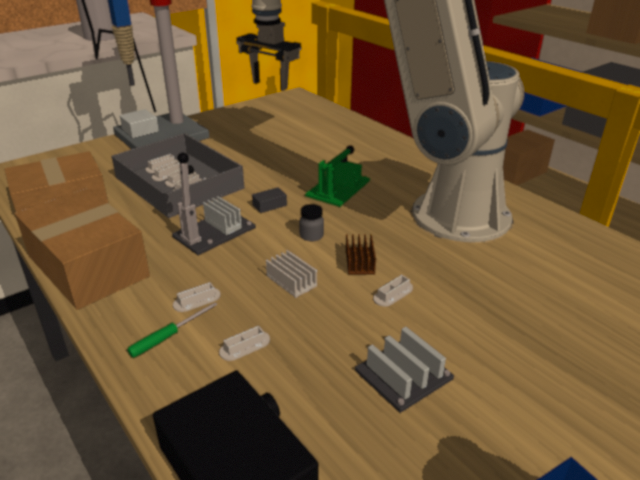

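View pics/top0.png

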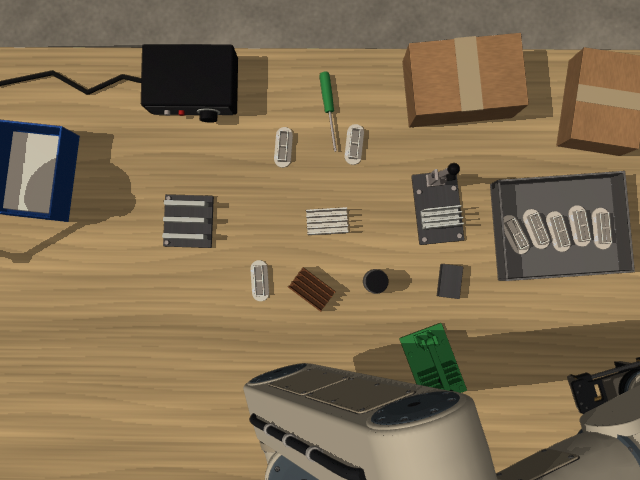

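Candidates for the sink: white finned part at top (328,221) / scene (292,272). Look-alikes are the brown part at top (313,288) / scene (360,255) and the white caps and coarse comb at (190,221). I choose the white five-finned one. The fixture is the grey one with the arm at top (440,210) / scene (215,225), not the green one at (433,357).

```bash
cat > h.py <<'E'
import numpy as np, cv2
from station import ctrl, optics
from scipy.spatial.transform import Rotation as Ro
def cam(n,st=None):
    p=optics.camera_params(n); f=240/np.tan(np.radians(p["fovy"]/2))
    K=np.array([[f,0,p["cx"]],[0,f,p["cy"]],[0,0,1]])
    if n=="wrist":
        T=np.eye(4); T[:3,:3]=Ro.from_euler("xyz",st["tool_rot"],degrees=True).as_matrix(); T[:3,3]=st["position"]
        W=T@p["mount"]; R=W[:3,:3].T; return K,R,-R@W[:3,3]
    return K,np.array(p["R"]),np.array(p["t"])
def plane(c,uv,z):
    K,R,t=c; uv=np.atleast_2d(uv).astype(float); C=-R.T@t
    d=(R.T@np.linalg.inv(K)@np.c_[uv,np.ones(len(uv))].T).T
    return C+d*((z-C[2])/d[:,2])[:,None]
def proj(c,X):
    K,R,t=c; q=K@(R@np.atleast_2d(X).T+t[:,None]); return (q[:2]/q[2]).T
def tri(cs,uvs):
    A=[];b=[]
    for c,uv in zip(cs,uvs):
        K,R,t=c; C=-R.T@t; d=R.T@np.linalg.inv(K)@[*uv,1]; d/=np.linalg.norm(d)
        P=np.eye(3)-np.outer(d,d); A.append(P); b.append(P@C)
    return np.linalg.lstsq(np.vstack(A),np.hstack(b),rcond=None)[0]
def Rt(phi,yaw=0): # tool R: tilt phi (deg) about fixture/sink x axis; tool z=(0,sin,-cos), tool y=+x; yaw about world z
    s,c=np.sin(np.radians(phi)),np.cos(np.radians(phi))
    return Ro.from_euler("z",yaw,degrees=True).as_matrix()@np.array([[0,1,0],[c,0,s],[s,0,-c]])
def grasp2tcp(g,R): return np.asarray(g,float)+R[:,2]*(-ctrl.tcp_to_grasp)
def plan(g,R,n=None,tcp=False,vmax=3.5,wmax=6.5):
    "screw-motion rows from present pose to grasp point g, rotation R"
    st=ctrl.get_state(); R0=Ro.from_euler("xyz",st["tool_rot"],degrees=True).as_matrix()
    p=np.asarray(g,float) if tcp else grasp2tcp(g,R)
    from scipy.linalg import logm,expm
    T0=np.eye(4);T0[:3,:3]=R0;T0[:3,3]=st["position"]; T1=np.eye(4);T1[:3,:3]=R;T1[:3,3]=p
    X=np.real(logm(np.linalg.inv(T0)@T1))
    for k in range(n or 1,200):
        S=expm(X/k); tr=S[:3,3]*100; w=Ro.from_matrix(S[:3,:3]).as_rotvec(degrees=True)
        if n or (np.linalg.norm(tr)<vmax and np.linalg.norm(w)<wmax): break
    print("rows",k,"translation",np.round(tr,2),"angular",np.round(w,2))
E
python3 - <<'E'
from h import *
im=cv2.imread("pics/top0.png"); c=cam("top"); s=cam("scene")
# sink: white mask in ROI
hsv=cv2.cvtColor(im,cv2.COLOR_BGR2HSV)
m=np.zeros(im.shape[:2],np.uint8); m[200:245,298:356]=((hsv[200:245,298:356,1]<60)&(hsv[200:245,298:356,2]>110))*255
m=cv2.morphologyEx(m,cv2.MORPH_CLOSE,np.ones((5,5)))
pts=cv2.findNonZero(m); r=cv2.minAreaRect(pts); b=cv2.boxPoints(r); print(r)
w=plane(c,b,.044); print(w.round(3), w.mean(0).round(3)); e=[np.linalg.norm(w[i]-w[i-1]) for i in range(4)]; print(np.round(e,3))
print("scene proj of centre top",proj(s,w.mean(0)))
# fixture base corners by dark grey
m=np.zeros(im.shape[:2],np.uint8); sub=hsv[165:250,405:475]; m[165:250,405:475]=((sub[...,2]<90)&(sub[...,1]<70))*255
m=cv2.morphologyEx(m,cv2.MORPH_OPEN,np.ones((3,3)))
cs=max(cv2.findContours(m,0,2)[0],key=cv2.contourArea); r=cv2.minAreaRect(cs); b=cv2.boxPoints(r); w=plane(c,b,.012); print(r,w.round(3),w.mean(0).round(3),[round(np.linalg.norm(w[i]-w[i-1]),3) for i in range(4)])
crop=cv2.resize(im[130:300,270:490],None,fx=3.5,fy=3.5,interpolation=cv2.INTER_CUBIC)[:590,:790]; cv2.imwrite("pics/crop1.png",crop)
E
```

```text
((326.8258361816406, 220.53964233398438), (25.133024215698242, 41.04669189453125), 86.633544921875)
[[ 0.535  0.016  0.044]
 [ 0.542 -0.083  0.044]
 [ 0.481 -0.087  0.044]
 [ 0.475  0.011  0.044]] [ 0.508 -0.036  0.044]
[0.061 0.099 0.061 0.099]
scene proj of centre top [[291.83856972 264.60882419]]
((438.30078125, 204.3070831298828), (75.67402648925781, 47.336219787597656), 83.8844985961914) [[ 0.64  -0.242  0.012]
 [ 0.654 -0.358  0.012]
 [ 0.468 -0.378  0.012]
 [ 0.454 -0.263  0.012]] [ 0.554 -0.31   0.012] [np.float64(0.187), np.float64(0.117), np.float64(0.187), np.float64(0.116)]
```

View pics/crop1.png

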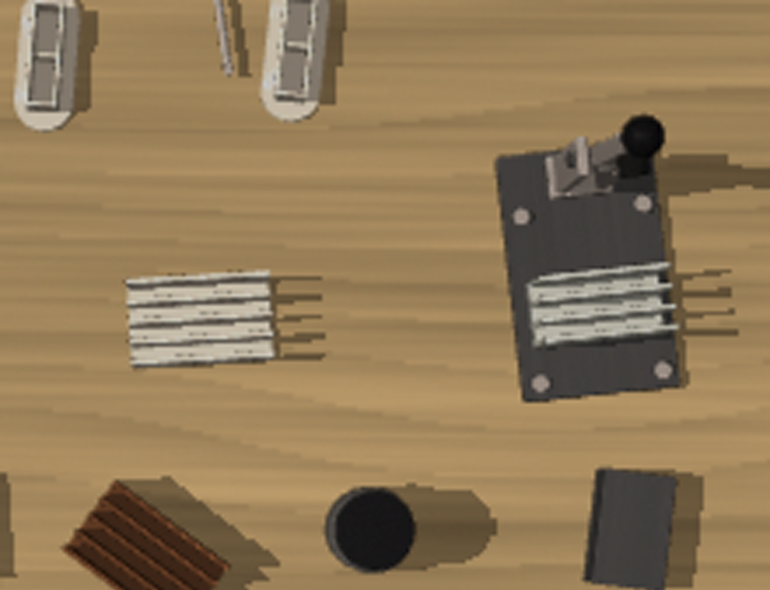

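The crop confirms the white five-fin sink at (200,318), with a footprint of 61x99 mm, and the grey fixture with arm at (600,280). I'll go to a first wrist viewpoint.

Run:
```python
from h import *
plan([.5,-.2,.33],Rt(0,6),tcp=True)
```

```text
rows 17 translation [ 3.24  0.16 -0.68] angular [-0.   -0.   -4.65]
```

Emit:
apply_moves(commands=[{"translation": [3.24, 0.16, -1.16], "angular": [0, 0, -4.65], "gripper": 1}, {"translation": [3.24, 0.16, -1.16], "angular": [0, 0, -4.65], "gripper": 1}, {"translation": [3.24, 0.16, -1.16], "angular": [0, 0, -4.65], "gripper": 1}, {"translation": [3.24, 0.16, -1.16], "angular": [0, 0, -4.65], "gripper": 1}, {"translation": [3.24, 0.16, -1.16], "angular": [0, 0, -4.65], "gripper": 1}, {"translation": [3.24, 0.16, -1.16], "angular": [0, 0, -4.65], "gripper": 1}, {"translation": [3.24, 0.16, -1.16], "angular": [0, 0, -4.65], "gripper": 1}, {"translation": [3.24, 0.16, -1.16], "angular": [0, 0, -4.65], "gripper": 1}, {"translation": [3.24, 0.16, -1.16], "angular": [0, 0, -4.65], "gripper": 1}, {"translation": [3.24, 0.16, -1.16], "angular": [0, 0, -4.65], "gripper": 1}])

```text
clock: 0.98
position: [0.4412, -0.4158, 0.3308]
tool_rot: [-180.0, -0.0, 63.6]
ft_force: [-0.1, 0.2, 0.7]
width: 1.0
```

Emit:
apply_moves(commands=[{"translation": [3.24, 0.16, 0], "angular": [0, 0, -4.65], "gripper": 1}, {"translation": [3.24, 0.16, 0], "angular": [0, 0, -4.65], "gripper": 1}, {"translation": [3.24, 0.16, 0], "angular": [0, 0, -4.65], "gripper": 1}, {"translation": [3.24, 0.16, 0], "angular": [0, 0, -4.65], "gripper": 1}, {"translation": [3.24, 0.16, 0], "angular": [0, 0, -4.65], "gripper": 1}, {"translation": [3.24, 0.16, 0], "angular": [0, 0, -4.65], "gripper": 1}, {"translation": [3.24, 0.16, 0], "angular": [0, 0, -4.65], "gripper": 1}, {"translation": [0, 0, 0], "angular": [0, 0, 0], "gripper": 1}, {"translation": [0, 0, 0], "angular": [0, 0, 0], "gripper": 1}])

```text
clock: 1.73
position: [0.5001, -0.1998, 0.3306]
tool_rot: [-180.0, 0.0, 96.1]
ft_force: [0.6, -0.9, -0.1]
width: 0.999
```

Run:
```python
from h import *
st=ctrl.get_state(); print(st["clock"],st["position"],st["tool_rot"],st["qpos"].round(1))
im=optics.get_image("wrist"); cv2.imwrite("pics/w1.png",im[:,:,::-1]); np.save("w1.npy",np.r_[st["position"],st["tool_rot"]])
c=cam("wrist",st); print(proj(c,[[.508,-.036,.044],[.527,-.313,.066]]))
plan([.5,-.02,.33],Rt(0,6),tcp=True)
```

```text
1.7333 [ 0.50007191 -0.19980847  0.33061333] [-1.79995341e+02  6.15637982e-03  9.60624725e+01] [-21.9   7.1  95.9  -0.   77.1 -28. ]
[[342.88416703  72.35572054]
 [332.6509148  292.43934468]]
rows 6 translation [3.   0.31 0.01] angular [-0.    0.   -0.01]
```

View pics/w1.png

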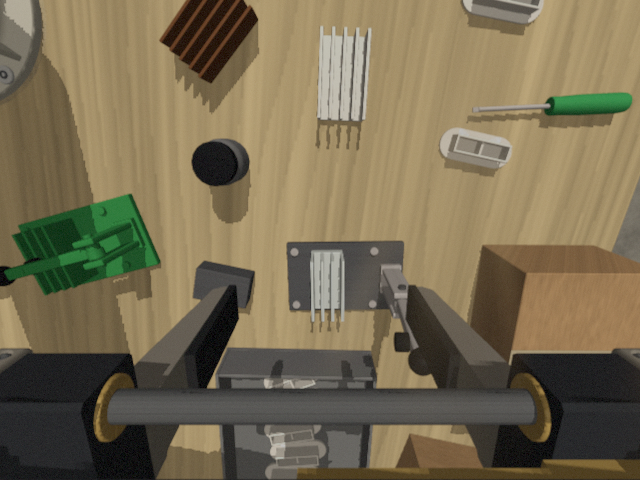

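The wrist view shows the sink at (345,75), the comb tops at (327,275) and the arm ball at (420,360). Moving to the second viewpoint for triangulation.

Emit:
apply_moves(commands=[{"translation": [3.0, 0.3, 0], "angular": [0, 0, 0], "gripper": 1}, {"translation": [3.0, 0.3, 0], "angular": [0, 0, 0], "gripper": 1}, {"translation": [3.0, 0.3, 0], "angular": [0, 0, 0], "gripper": 1}, {"translation": [3.0, 0.3, 0], "angular": [0, 0, 0], "gripper": 1}, {"translation": [3.0, 0.3, 0], "angular": [0, 0, 0], "gripper": 1}, {"translation": [3.0, 0.3, 0], "angular": [0, 0, 0], "gripper": 1}, {"translation": [0, 0, 0], "angular": [0, 0, 0], "gripper": 1}, {"translation": [0, 0, 0], "angular": [0, 0, 0], "gripper": 1}, {"translation": [0, 0, 0], "angular": [0, 0, 0], "gripper": 1}])

```text
clock: 2.53
position: [0.4996, -0.0214, 0.3305]
tool_rot: [-180.0, 0.0, 95.9]
ft_force: [-1.0, -0.2, 0.2]
width: 0.998
```

Run:
```python
from h import *
st=ctrl.get_state(); print(st["clock"],st["position"],st["tool_rot"])
im=optics.get_image("wrist")[:,:,::-1].copy(); cv2.imwrite("pics/w2.png",im); np.save("w2.npy",np.r_[st["position"],st["tool_rot"]])
c2=cam("wrist",st); a=np.load("w1.npy"); c1=cam("wrist",dict(position=a[:3],tool_rot=a[3:])); im1=cv2.imread("pics/w1.png")
uv2=proj(c2,[[.508,-.036,.044],[.527,-.313,.066]]); print(uv2)
u,v=uv2[0].astype(int)
A=cv2.resize(im1[235:330,280:400],None,fx=4,fy=4,interpolation=cv2.INTER_CUBIC)
B=cv2.resize(im[max(v-75,0):v+75,u-60:u+60],None,fx=3.2,fy=4,interpolation=cv2.INTER_CUBIC)[:600]
u2,v2=uv2[1].astype(int); print("B origin",u-60,max(v-75,0)); 
H=600; 
out=np.zeros((H,480+320,3),np.uint8); out[:A.shape[0],:480]=A; B=cv2.resize(im[max(v-75,0):max(v-75,0)+150,u-40:u+40],None,fx=4,fy=4,interpolation=cv2.INTER_CUBIC); out[:B.shape[0],480:480+B.shape[1]]=B
cv2.imwrite("pics/crop2.png",out)
```

```text
2.5333 [ 0.49957783 -0.02144685  0.33050779] [-1.79990285e+02  3.95341632e-02  9.58833130e+01]
[[326.98842313 217.51447809]
 [320.18322123 398.8381661 ]]
B origin 266 142
```

View pics/crop2.png

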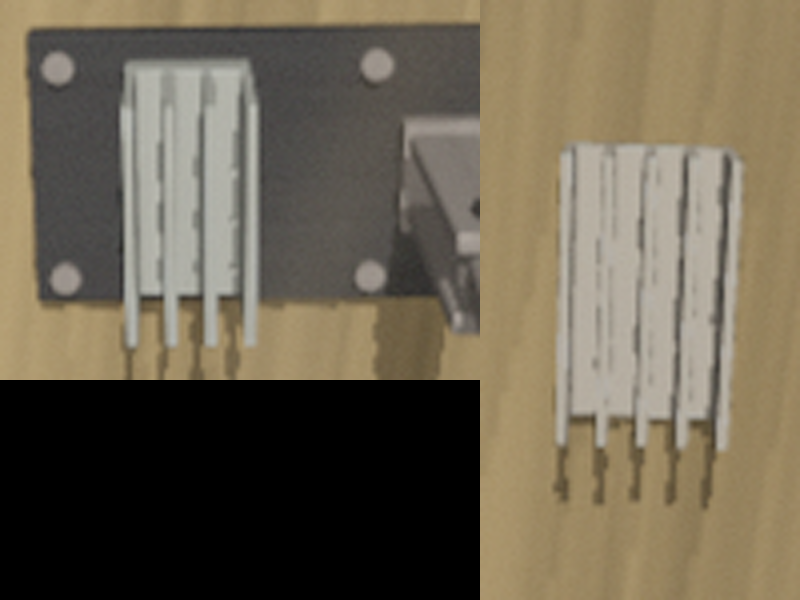

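Run:
```python
from h import *
def L(n): a=np.load(n); return cam("wrist",dict(position=a[:3],tool_rot=a[3:]))
c1,c2,ct=L("w1.npy"),L("w2.npy"),cam("top")
# comb: order -x/+y, +x/+y, -x/-y, +x/-y (fin-top end middles)
A=np.array([[127,105],[253,105],[131,346],[251,346]])/4+[280,235]-.4
T=np.array([[534,340],[528,285],[680,327],[670,266]])/3.5+[270,130]-.4
print("comb tri",*[tri([c1,ct],[a,t]).round(4) for a,t in zip(A,T)])
def fit(P,n):
    C=P.mean(0); xa=(P[1]+P[3]-P[0]-P[2])/2; ya=(P[0]+P[1]-P[2]-P[3])/2
    print(n,C.round(4),"x",np.linalg.norm(xa).round(4),np.degrees(np.arctan2(xa[1],xa[0])).round(2),"y",np.linalg.norm(ya).round(4),np.degrees(np.arctan2(-ya[0],ya[1])).round(2))
fit(plane(c1,A,.066),"comb w1 z66 (42x90)"); fit(plane(ct,T,.066),"comb top z66")
B=np.array([[567,152],[737,158],[562,445],[722,450]],float); B=(B-[480,0])/4+[286,142]-.4
fit(plane(c2,B,.044),"sink w2 z44 (56x100)")
D=np.array([[322,28],[370,29],[319,119],[365,121]],float)
fit(plane(c1,D,.044),"sink w1")
print("sink tri",*[tri([c1,c2],[a,t]).round(4) for a,t in zip(D,B)])
# ball
im=cv2.imread("pics/w1.png"); g=im[340:385,400:445].max(2)<50; m=cv2.moments(g.astype(np.uint8),True); ub=(400+m["m10"]/m["m00"],340+m["m01"]/m["m00"])
t=cv2.imread("pics/top0.png")[158:180,440:464].max(2)<45; m=cv2.moments(t.astype(np.uint8),True); ut=(440+m["m10"]/m["m00"],158+m["m01"]/m["m00"])
ut=(270+643/3.5,130+137/3.5)
print(ub,ut,"ball",tri([c1,ct],[(421,361),ut]))
```

```text
comb tri [ 0.4922 -0.2565  0.1035] [ 0.529  -0.2515  0.1074] [ 0.5037 -0.361   0.0641] [ 0.5447 -0.3528  0.0708]
comb w1 z66 (42x90) [ 0.5195 -0.3129  0.066 ] x 0.0422 6.07 y 0.0902 6.54
comb top z66 [ 0.5184 -0.3086  0.066 ] x 0.0397 7.84 y 0.0979 6.89
sink w2 z44 (56x100) [ 0.5085 -0.0367  0.044 ] x 0.0557 3.94 y 0.1007 4.23
sink w1 [ 0.5097 -0.0397  0.044 ] x 0.0564 4.35 y 0.0996 4.39
sink tri [0.4774 0.0104 0.0335] [0.5338 0.0145 0.0364] [ 0.4846 -0.0909  0.038 ] [ 0.5418 -0.0871  0.0377]
(427.5069324090121, 358.64644714038127) (453.7142857142857, 169.14285714285714) ball [ 0.60487532 -0.30324798  0.2221054 ]
```

Two views agree: sink centre (0.509,-0.037), yaw 4.2°, tops ≈0.04; comb (0.5195,-0.313), yaw 6.4°. Ball at z 0.222 fits the upright arm. Pre-grasp is next, at tilt 30° near the -y end.

Run:
```python
from h import *
R=Rt(30,4.2); g=np.array([.5114,-.0699,.027]); plan(g-.085*R[:,2],R,10,vmax=4)
```

```text
rows 10 translation [-1.39  0.06  2.23] angular [-0.04  3.    0.16]
```

Emit:
apply_moves(commands=[{"translation": [-1.39, 0.06, 2.23], "angular": [-0.04, 3.0, 0.16], "gripper": 1}, {"translation": [-1.39, 0.06, 2.23], "angular": [-0.04, 3.0, 0.16], "gripper": 1}, {"translation": [-1.39, 0.06, 2.23], "angular": [-0.04, 3.0, 0.16], "gripper": 1}, {"translation": [-1.39, 0.06, 2.23], "angular": [-0.04, 3.0, 0.16], "gripper": 1}, {"translation": [-1.39, 0.06, 2.23], "angular": [-0.04, 3.0, 0.16], "gripper": 1}, {"translation": [-1.39, 0.06, 2.23], "angular": [-0.04, 3.0, 0.16], "gripper": 1}, {"translation": [-1.39, 0.06, 2.23], "angular": [-0.04, 3.0, 0.16], "gripper": 1}, {"translation": [-1.39, 0.06, 2.23], "angular": [-0.04, 3.0, 0.16], "gripper": 1}, {"translation": [-1.39, 0.06, 2.23], "angular": [-0.04, 3.0, 0.16], "gripper": 1}, {"translation": [-1.39, 0.06, 2.23], "angular": [-0.04, 3.0, 0.16], "gripper": 1}])

```text
clock: 3.42
position: [0.5134, -0.104, 0.0828]
tool_rot: [180.0, -30.1, 94.1]
ft_force: [0.4, -0.1, 0.1]
width: 1.004
```

Emit:
apply_moves(commands=[{"translation": [0, 0, 0], "angular": [0, 0, 0], "gripper": 1}, {"translation": [0, 0, 0], "angular": [0, 0, 0], "gripper": 1}])

```text
clock: 3.58
position: [0.5121, -0.1029, 0.0827]
tool_rot: [-179.7, -30.1, 94.0]
ft_force: [-0.3, -0.0, 1.2]
width: 0.999
```

Run:
```python
from h import *
R=Rt(30,4.2); g=np.array([.5114,-.0699,.027]); plan(g,R,6); print(ctrl.get_state()["qpos"].round(0))
im=optics.get_image("wrist"); cv2.imwrite("pics/w3.png",im[:,:,::-1])
```

```text
rows 6 translation [0.01 0.03 1.39] angular [-0.03 -0.01 -0.03]
[-28.  30. 104.  28.  65. -49.]
```

View pics/w3.png

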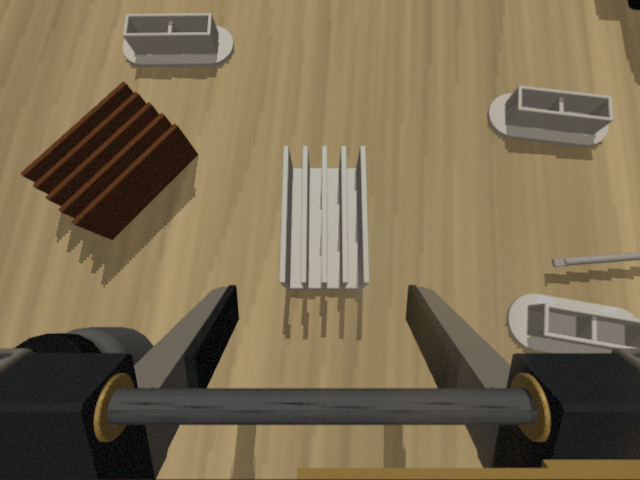

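Sink at (325,215), centred between the open fingers; the jar at left has about 20 mm clearance in x. I'll tilt to 40° to save joint-4 range later, then go in.

Run:
```python
from h import *
R=Rt(40,4.2); g=np.array([.5114,-.0699,.026]); plan(g-.06*R[:,2],R,3); print(R.round(3))
```

```text
rows 3 translation [-0.31  0.02  0.86] angular [-0.02  3.34 -0.02]
[[-0.056  0.997 -0.047]
 [ 0.764  0.073  0.641]
 [ 0.643  0.    -0.766]]
```

Emit:
apply_moves(commands=[{"translation": [-0.31, 0.03, 0.86], "angular": [0, 3.34, 0], "gripper": 1}, {"translation": [-0.31, 0.03, 0.86], "angular": [0, 3.34, 0], "gripper": 1}, {"translation": [-0.31, 0.03, 0.86], "angular": [0, 3.34, 0], "gripper": 1}, {"translation": [0, 0, 1.5], "angular": [0, 0, 0], "gripper": 1}, {"translation": [0, 0, 1.5], "angular": [0, 0, 0], "gripper": 1}, {"translation": [0, 0, 1.5], "angular": [0, 0, 0], "gripper": 1}, {"translation": [0, 0, 1.5], "angular": [0, 0, 0], "gripper": 1}, {"translation": [0, 0, 0], "angular": [0, 0, 0], "gripper": 1}])

```text
clock: 4.3
position: [0.5106, -0.0551, 0.0123]
tool_rot: [-180.0, -40.0, 94.4]
ft_force: [-1.0, 1.0, 0.2]
width: 1.002
```

Emit:
apply_moves(commands=[{"translation": [0, 0, 0], "angular": [0, 0, 0], "gripper": 0.2}, {"translation": [0, 0, 0], "angular": [0, 0, 0], "gripper": 0.2}, {"translation": [0, 0, 0], "angular": [0, 0, 0], "gripper": 0.2}, {"translation": [0, 0, 0], "angular": [0, 0, 0], "gripper": 0.2}, {"translation": [0, 0, 0], "angular": [0, 0, 0], "gripper": 0.2}, {"translation": [0, 0, 0], "angular": [0, 0, 0], "gripper": 0.2}], grip_force=40)

```text
clock: 4.8
position: [0.5111, -0.057, 0.0121]
tool_rot: [180.0, -40.0, 94.3]
ft_force: [-0.9, -3.7, 6.2]
width: 0.65
```

Run:
```python
from h import *
s=ctrl.get_state(); print(s); R=Rt(40,4.2); print("grasp",s["position"]+R[:,2]*ctrl.tcp_to_grasp)
```

```text
{'clock': 4.8, 'qpos': array([-28.68708573,  40.35047633, 104.91043997,  36.68528521,
        64.52818257, -58.0440561 ]), 'qvel': array([-0.0328824 ,  0.10647731, -0.11840445,  0.11879308,  0.08229359,
       -0.07740376]), 'effort': array([ 1.76789649e+00, -6.17472410e+01, -1.50599635e+01,  1.91380888e+00,
        2.42527083e+00,  6.71326939e-05]), 'position': array([ 0.51106234, -0.05697597,  0.01213323]), 'tool_rot': array([179.98452812, -40.00730824,  94.307643  ]), 'ft_force': array([-0.85063387, -3.72164634,  6.24200722]), 'wrist_torque': array([-0.13697088,  0.14876962,  0.20229588]), 'width': 0.6501939646088865}
grasp [ 0.51194267 -0.06896382  0.02645827]
```

Emit:
apply_moves(commands=[{"translation": [0.64, 0, -0.77], "angular": [0, 0, 0], "gripper": 0}, {"translation": [1.29, 0, -1.53], "angular": [0, 0, 0], "gripper": 0}, {"translation": [1.93, 0, -2.3], "angular": [0, 0, 0], "gripper": 0}, {"translation": [1.93, 0, -2.3], "angular": [0, 0, 0], "gripper": 0}, {"translation": [1.29, 0, -1.53], "angular": [0, 0, 0], "gripper": 0}, {"translation": [0.64, 0, -0.77], "angular": [0, 0, 0], "gripper": 0}, {"translation": [0, 0, 0], "angular": [0, 0, 0], "gripper": 0}])

```text
clock: 5.38
position: [0.5118, -0.0571, 0.1336]
tool_rot: [179.8, -39.9, 94.4]
ft_force: [1.1, -0.3, -2.4]
width: 0.651
```

Run:
```python
from h import *
s=ctrl.get_state(); print(s["width"],s["ft_force"]); plan([.51,-.05,.135],Rt(-50,4.2),18)
```

```text
0.6511338490519912 [ 1.14214776 -0.33867462 -2.44076101]
rows 18 translation [-0.04 -0.01  0.07] angular [ 0.01 -4.99  0.01]
```

Emit:
apply_moves(commands=[{"translation": [-0.04, 0, 0.07], "angular": [0, -3, 0], "gripper": 0}, {"translation": [-0.04, 0, 0.07], "angular": [0, -5, 0], "gripper": 0}, {"translation": [-0.04, 0, 0.07], "angular": [0, -5, 0], "gripper": 0}, {"translation": [-0.04, 0, 0.07], "angular": [0, -5, 0], "gripper": 0}, {"translation": [-0.04, 0, 0.07], "angular": [0, -5, 0], "gripper": 0}, {"translation": [-0.04, 0, 0.07], "angular": [0, -5, 0], "gripper": 0}, {"translation": [-0.04, 0, 0.07], "angular": [0, -5, 0], "gripper": 0}, {"translation": [-0.04, 0, 0.07], "angular": [0, -5, 0], "gripper": 0}, {"translation": [-0.04, 0, 0.07], "angular": [0, -5, 0], "gripper": 0}, {"translation": [-0.04, 0, 0.07], "angular": [0, -5, 0], "gripper": 0}])

```text
clock: 6.22
position: [0.5105, -0.0578, 0.1231]
tool_rot: [-180.0, 8.2, 94.3]
ft_force: [0.1, 0.5, -3.7]
width: 0.648
```

Emit:
apply_moves(commands=[{"translation": [-0.04, 0, 0.07], "angular": [0, -5, 0], "gripper": 0}, {"translation": [-0.04, 0, 0.07], "angular": [0, -5, 0], "gripper": 0}, {"translation": [-0.04, 0, 0.07], "angular": [0, -5, 0], "gripper": 0}, {"translation": [-0.04, 0, 0.07], "angular": [0, -5, 0], "gripper": 0}, {"translation": [-0.04, 0, 0.07], "angular": [0, -5, 0], "gripper": 0}, {"translation": [-0.04, 0, 0.07], "angular": [0, -5, 0], "gripper": 0}, {"translation": [-0.04, 0, 0.07], "angular": [0, -5, 0], "gripper": 0}, {"translation": [-0.04, 0, 0.07], "angular": [0, -4, 0], "gripper": 0}, {"translation": [0, 0, 0], "angular": [0, 0, 0], "gripper": 0}, {"translation": [0, 0, 0], "angular": [0, 0, 0], "gripper": 0}])

```text
clock: 7.05
position: [0.5103, -0.0625, 0.1184]
tool_rot: [-179.6, 46.9, 94.7]
ft_force: [-0.0, -0.4, -2.8]
width: 0.652
```

Run:
```python
from h import *
s=ctrl.get_state(); print(s["width"],s["ft_force"],s["qpos"].round(1)); R=Rt(-50,4.2); plan([.51,-.05,.085],R,5)
print("grasp",s["position"]+R[:,2]*ctrl.tcp_to_grasp)
im=optics.get_image("scene"); cv2.imwrite("pics/s1.png",cv2.resize(im[150:380,180:480,::-1],None,fx=2.5,fy=2.5,interpolation=cv2.INTER_CUBIC))
```

```text
0.6523763095933156 [-0.01610202 -0.3985854  -2.82507789] [ 21.9  28.9 113.5 -49.5  66.1  50.1]
rows 5 translation [0.65 0.01 0.63] angular [-0.01 -0.62  0.07]
grasp [ 0.50929685 -0.04826019  0.13037925]
```

View pics/s1.png

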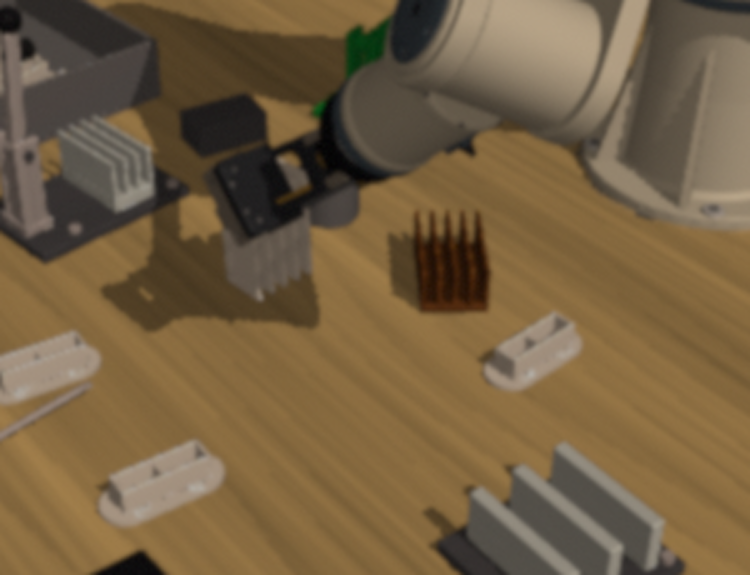

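The sink hangs on end at (265,250) in the crop, fins toward +y. Finishing the last 3° and lowering to the bench gently.

Emit:
apply_moves(commands=[{"translation": [0.65, 0.01, 0.63], "angular": [0, -0.62, 0], "gripper": 0}, {"translation": [0.65, 0.01, 0.63], "angular": [0, -0.62, 0], "gripper": 0}, {"translation": [0.65, 0.01, 0.63], "angular": [0, -0.62, 0], "gripper": 0}, {"translation": [0.65, 0.01, 0.63], "angular": [0, -0.62, 0], "gripper": 0}, {"translation": [0.65, 0.01, 0.63], "angular": [0, -0.62, 0], "gripper": 0}, {"translation": [0, 0, 0], "angular": [0, 0, 0], "gripper": 0}, {"translation": [0, 0, 0], "angular": [0, 0, 0], "gripper": 0}, {"translation": [0, 0, 0], "angular": [0, 0, 0], "gripper": 0}])

```text
clock: 7.77
position: [0.512, -0.0649, 0.075]
tool_rot: [-179.9, 50.1, 94.4]
ft_force: [0.3, -0.7, -0.3]
width: 0.65
```

Run:
```python
from h import *
s=ctrl.get_state(); print(s["tool_rot"],s["ft_force"],s["qpos"].round(1)); R=Rt(-50,4.2); plan([.51,-.05,.081],R,4)
R=Ro.from_euler("xyz",s["tool_rot"],degrees=True).as_matrix();print("grasp",s["position"]+R[:,2]*ctrl.tcp_to_grasp, R.T@[0,0,-.1])
im=optics.get_image("scene")[:,:,::-1]; c=cam("scene"); cv2.imwrite("pics/s2full.png",im)
# vertical tilt from scene: project a vertical line at sink; later
```

```text
[-179.92422847   50.08341722   94.37585882] [ 0.25206574 -0.69732067 -0.33637667] [ 23.   35.2 113.5 -53.2  65.2  57.1]
rows 4 translation [ 0.13 -0.02  0.08] angular [0.01 0.02 0.03]
grasp [ 0.51091509 -0.05058522  0.08704569] [7.66979469e-02 8.48586567e-05 6.41671080e-02]
```

Emit:
apply_moves(commands=[{"translation": [0.077, 0, 0.064], "angular": [0, 0, 0], "gripper": 0}, {"translation": [0.077, 0, 0.064], "angular": [0, 0, 0], "gripper": 0}, {"translation": [0.077, 0, 0.064], "angular": [0, 0, 0], "gripper": 0}, {"translation": [0.04, 0, 0.03], "angular": [0, 0, 0], "gripper": 0}, {"translation": [0, 0, 0], "angular": [0, 0, 0], "gripper": 0}])

```text
clock: 8.23
position: [0.5119, -0.0648, 0.0716]
tool_rot: [-180.0, 50.1, 94.3]
ft_force: [-1.7, -0.3, -0.8]
width: 0.653
```

Emit:
apply_moves(commands=[{"translation": [0.077, 0, 0.064], "angular": [0, 0, 0], "gripper": 0}, {"translation": [0, 0, 0], "angular": [0, 0, 0], "gripper": 0}])

```text
clock: 8.4
position: [0.5119, -0.0649, 0.0705]
tool_rot: [-180.0, 50.1, 94.3]
ft_force: [-0.2, -0.3, -2.0]
width: 0.653
```

Emit:
apply_moves(commands=[{"translation": [0.06, 0, 0.05], "angular": [0, 0, 0], "gripper": 0}, {"translation": [0, 0, 0], "angular": [0, 0, 0], "gripper": 0}, {"translation": [0, 0, 0], "angular": [0, 0, 0], "gripper": 0}])

```text
clock: 8.65
position: [0.512, -0.0649, 0.0701]
tool_rot: [-180.0, 50.1, 94.3]
ft_force: [-1.6, 0.1, 3.1]
width: 0.649
```

Emit:
apply_moves(commands=[{"translation": [0.06, 0, 0.05], "angular": [0, 0, 0], "gripper": 0}, {"translation": [0, 0, 0], "angular": [0, 0, 0], "gripper": 0}, {"translation": [0, 0, 0], "angular": [0, 0, 0], "gripper": 0}])

```text
clock: 8.9
position: [0.512, -0.065, 0.0701]
tool_rot: [-180.0, 50.2, 94.3]
ft_force: [-4.0, 4.1, 9.8]
width: 0.65
```

Run:
```python
from h import *
s=ctrl.get_state(); print(s["position"],s["ft_force"],s["wrist_torque"])
R=Ro.from_euler("xyz",s["tool_rot"],degrees=True).as_matrix();g=s["position"]+R[:,2]*ctrl.tcp_to_grasp;print("grasp",g)
im=optics.get_image("scene")[:,:,::-1].copy(); c=cam("scene")
print(proj(c,[[.51,-.05,0],[.51,-.05,.1]]))
cv2.imwrite("pics/s2.png",cv2.resize(im[200:300,240:340],None,fx=6,fy=6,interpolation=cv2.INTER_CUBIC))
```

```text
[ 0.51196882 -0.06495955  0.07007232] [-4.04936011  4.08305627  9.78071451] [-0.21316689  0.12970481 -0.31033396]
grasp [ 0.51089453 -0.05063984  0.08205071]
[[287.96694614 278.07862604]
 [286.844751   240.15792325]]
```

View pics/s2.png

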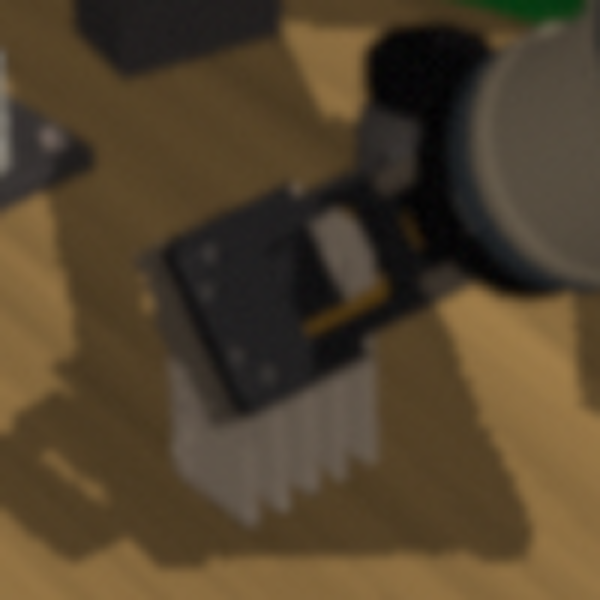

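Contact is felt (about 10 N) at grasp z 0.082, as predicted, and the sink looks upright. Releasing and backing out along the tool.

Emit:
apply_moves(commands=[{"translation": [-0.02, 0, -0.02], "angular": [0, 0, 0], "gripper": 0.32}, {"translation": [0, 0, 0], "angular": [0, 0, 0], "gripper": 0.4}, {"translation": [0, 0, 0], "angular": [0, 0, 0], "gripper": 1}, {"translation": [0, 0, 0], "angular": [0, 0, 0], "gripper": 1}, {"translation": [0, 0, 0], "angular": [0, 0, 0], "gripper": 1}, {"translation": [0, 0, 0], "angular": [0, 0, 0], "gripper": 1}], grip_force=10)

```text
clock: 9.45
position: [0.5119, -0.0649, 0.0692]
tool_rot: [-179.9, 50.1, 94.4]
ft_force: [-0.1, -0.4, 0.1]
width: 0.971
```

Emit:
apply_moves(commands=[{"translation": [0, 0, -1], "angular": [0, 0, 0], "gripper": 1}, {"translation": [0, 0, -2], "angular": [0, 0, 0], "gripper": 1}, {"translation": [0, 0, -2.5], "angular": [0, 0, 0], "gripper": 1}, {"translation": [0, 0, -2.5], "angular": [0, 0, 0], "gripper": 1}, {"translation": [0, 0, -2.5], "angular": [0, 0, 0], "gripper": 1}, {"translation": [0, 0, -2.5], "angular": [0, 0, 0], "gripper": 1}, {"translation": [0, 0, -2.5], "angular": [0, 0, 0], "gripper": 1}])

```text
clock: 10.03
position: [0.5026, 0.0552, 0.17]
tool_rot: [-179.9, 50.0, 94.4]
ft_force: [-0.1, 0.3, 0.6]
width: 0.999
```

Run:
```python
from h import *
s=ctrl.get_state(); print(s["clock"],s["width"],s["ft_force"])
plan([.511,-.06,.27],Rt(0,4.3),vmax=3.5)
im=optics.get_image("scene")[:,:,::-1].copy()
cv2.imwrite("pics/s3.png",cv2.resize(im[200:300,240:340],None,fx=5,fy=5,interpolation=cv2.INTER_CUBIC))
```

```text
10.0333 0.9994381618851067 [-0.08756078  0.2838759   0.64366317]
rows 8 translation [-1.81 -0.   -0.22] angular [-0.    6.26  0.  ]
```

View pics/s3.png

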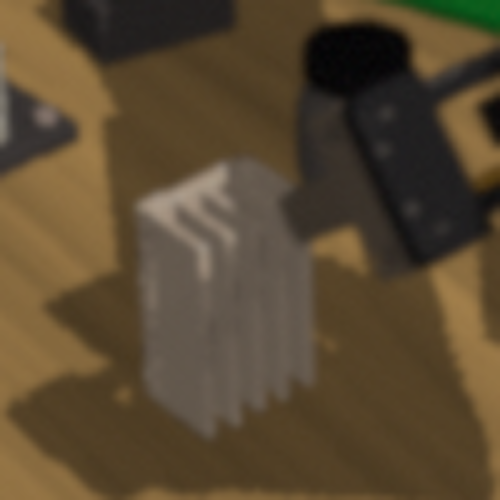

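Sink stands upright on its end (crop 225,300). Swinging over to the back side.

Emit:
apply_moves(commands=[{"translation": [-1.81, 0, -0.22], "angular": [0, 6.26, 0], "gripper": 1}, {"translation": [-1.81, 0, -0.22], "angular": [0, 6.26, 0], "gripper": 1}, {"translation": [-1.81, 0, -0.22], "angular": [0, 6.26, 0], "gripper": 1}, {"translation": [-1.81, 0, -0.22], "angular": [0, 6.26, 0], "gripper": 1}, {"translation": [-1.81, 0, -0.22], "angular": [0, 6.26, 0], "gripper": 1}, {"translation": [-1.81, 0, -0.22], "angular": [0, 6.26, 0], "gripper": 1}, {"translation": [-1.81, 0, -0.22], "angular": [0, 6.26, 0], "gripper": 1}, {"translation": [-1.81, 0, -0.22], "angular": [0, 6.26, 0], "gripper": 1}])

```text
clock: 10.75
position: [0.5127, -0.0618, 0.2527]
tool_rot: [179.7, -0.3, 94.4]
ft_force: [1.0, -0.3, -0.8]
width: 0.996
```

Run:
```python
from h import *
R=Rt(45,4.3); g=np.array([.5115,-.0586,.082]); plan(g-.09*R[:,2],R,10,vmax=3.5)
```

```text
rows 10 translation [-0.88 -0.01  0.99] angular [0.03 4.47 0.02]
```

Emit:
apply_moves(commands=[{"translation": [-0.88, 0, 0.99], "angular": [0, 4.5, 0], "gripper": 1}, {"translation": [-0.88, 0, 0.99], "angular": [0, 4.5, 0], "gripper": 1}, {"translation": [-0.88, 0, 0.99], "angular": [0, 4.5, 0], "gripper": 1}, {"translation": [-0.88, 0, 0.99], "angular": [0, 4.5, 0], "gripper": 1}, {"translation": [-0.88, 0, 0.99], "angular": [0, 4.5, 0], "gripper": 1}, {"translation": [-0.88, 0, 0.99], "angular": [0, 4.5, 0], "gripper": 1}, {"translation": [-0.88, 0, 0.99], "angular": [0, 4.5, 0], "gripper": 1}, {"translation": [-0.88, 0, 0.99], "angular": [0, 4.5, 0], "gripper": 1}, {"translation": [-0.88, 0, 0.99], "angular": [0, 4.5, 0], "gripper": 1}, {"translation": [-0.88, 0, 0.99], "angular": [0, 4.5, 0], "gripper": 1}])

```text
clock: 11.58
position: [0.5157, -0.109, 0.1298]
tool_rot: [179.9, -45.2, 94.4]
ft_force: [0.3, -0.5, -0.1]
width: 1.001
```

Emit:
apply_moves(commands=[{"translation": [0, 0, 0], "angular": [0, 0, 0], "gripper": 1}, {"translation": [0, 0, 0], "angular": [0, 0, 0], "gripper": 1}])

```text
clock: 11.75
position: [0.5146, -0.1087, 0.1287]
tool_rot: [-179.7, -45.0, 94.1]
ft_force: [-0.1, -0.3, 1.0]
width: 1.002
```

Run:
```python
from h import *
R=Rt(45,4.3); g=np.array([.5115,-.0586,.082]); plan(g,R,6,vmax=3.5)
s=ctrl.get_state(); im=optics.get_image("wrist")[:,:,::-1].copy(); cv2.imwrite("pics/w4.png",im); c=cam("wrist",s)
# expected corners of sink top (z .1): back edge & fin edge
Z=Ro.from_euler("z",4.3,degrees=True).as_matrix(); C=np.array([.5109,-.0546,0])
print(proj(c,[C+Z@[x,y,.1] for x in(-.03,.03) for y in(-.022,.022)]).round(0))
m=cv2.inRange(cv2.cvtColor(im,cv2.COLOR_BGR2HSV),(0,0,120),(180,50,255)); 
n,l,st,ce=cv2.connectedComponentsWithStats(m); print([x.tolist() for x in st if x[4]>800])
```

```text
rows 6 translation [0.04 0.01 1.45] angular [-0.02 -0.01 -0.03]
[[277. 270.]
 [280. 214.]
 [368. 269.]
 [364. 213.]]
[[0, 0, 640, 480, 299174], [453, 167, 96, 43, 1543], [278, 215, 90, 56, 2301], [482, 329, 127, 28, 1109]]
```

View pics/w4.png

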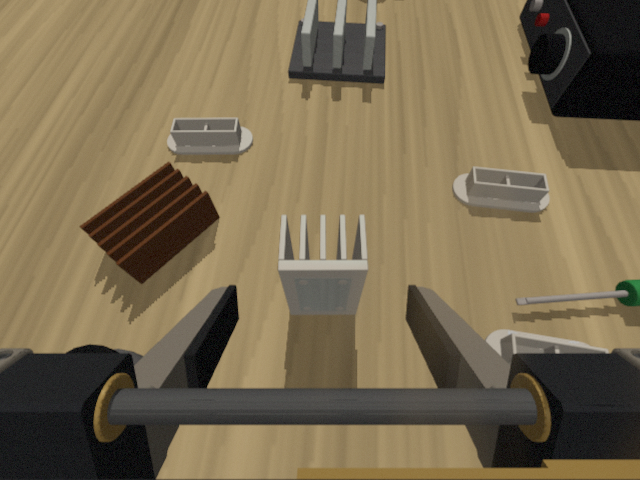

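The sink's top end sits at (278–368, 215–271), matching the predicted corners within 2 px. Going in to grip.

Emit:
apply_moves(commands=[{"translation": [0.04, 0, 1.45], "angular": [0, 0, 0], "gripper": 1}, {"translation": [0.04, 0, 1.45], "angular": [0, 0, 0], "gripper": 1}, {"translation": [0.04, 0, 1.45], "angular": [0, 0, 0], "gripper": 1}, {"translation": [0.04, 0, 1.45], "angular": [0, 0, 0], "gripper": 1}, {"translation": [0.04, 0, 1.45], "angular": [0, 0, 0], "gripper": 1}, {"translation": [0.04, 0, 1.45], "angular": [0, 0, 0], "gripper": 1}, {"translation": [0, 0, 0], "angular": [0, 0, 0], "gripper": 1}, {"translation": [0, 0, 0], "angular": [0, 0, 0], "gripper": 1}])

```text
clock: 12.47
position: [0.5109, -0.0449, 0.0716]
tool_rot: [179.9, -44.9, 94.5]
ft_force: [-0.8, -0.9, 0.4]
width: 1.002
```

Emit:
apply_moves(commands=[{"translation": [0, 0, 0], "angular": [0, 0, 0], "gripper": 0.36}, {"translation": [0, 0, 0], "angular": [0, 0, 0], "gripper": 0.36}, {"translation": [0, 0, 0], "angular": [0, 0, 0], "gripper": 0.36}, {"translation": [0, 0, 0], "angular": [0, 0, 0], "gripper": 0}, {"translation": [0, 0, 0], "angular": [0, 0, 0], "gripper": 0}, {"translation": [0, 0, 0], "angular": [0, 0, 0], "gripper": 0}, {"translation": [0, 0, 0], "angular": [0, 0, 0], "gripper": 0}], grip_force=40)

```text
clock: 13.05
position: [0.5106, -0.0458, 0.0702]
tool_rot: [-180.0, -45.0, 94.3]
ft_force: [-1.0, -1.2, 3.4]
width: 0.651
```

Run:
```python
from h import *
s=ctrl.get_state(); R=Ro.from_euler("xyz",s["tool_rot"],degrees=True).as_matrix(); print(s["tool_rot"],"grasp",s["position"]+R[:,2]*ctrl.tcp_to_grasp,s["ft_force"], R.T@[0,0,1])
np.save("grip2.npy",np.r_[s["position"],s["tool_rot"]])
```

```text
[-179.98575409  -44.99569032   94.28746697] grasp [ 0.51160203 -0.05901888  0.08343709] [-1.03549519 -1.15599512  3.42668915] [ 7.07053592e-01 -1.75826895e-04 -7.07159945e-01]
```

Gripped (0.65 → 60 mm). Lifting, then rotating 90° to fins-down.

Emit:
apply_moves(commands=[{"translation": [0.35, 0, -0.35], "angular": [0, 0, 0], "gripper": 0}, {"translation": [1.0, 0, -1.0], "angular": [0, 0, 0], "gripper": 0}, {"translation": [1.6, 0, -1.6], "angular": [0, 0, 0], "gripper": 0}, {"translation": [1.6, 0, -1.6], "angular": [0, 0, 0], "gripper": 0}, {"translation": [1.6, 0, -1.6], "angular": [0, 0, 0], "gripper": 0}, {"translation": [0.8, 0, -0.8], "angular": [0, 0, 0], "gripper": 0}, {"translation": [0.3, 0, -0.3], "angular": [0, 0, 0], "gripper": 0}, {"translation": [0, 0, 0], "angular": [0, 0, 0], "gripper": 0}])

```text
clock: 13.72
position: [0.5108, -0.0457, 0.1734]
tool_rot: [179.9, -44.9, 94.4]
ft_force: [-0.5, 0.2, -1.6]
width: 0.651
```

Run:
```python
from h import *
s=ctrl.get_state(); print(s["ft_force"],s["width"]); plan([.508,-.05,.17],Rt(-45,6.4),18)
```

```text
[-0.51574293  0.17267788 -1.55020278] 0.6512163459963326
rows 18 translation [-0.11 -0.02  0.1 ] angular [ 0.   -5.   -0.13]
```

Emit:
apply_moves(commands=[{"translation": [-0.11, -0.02, 0.1], "angular": [0, -3, -0.13], "gripper": 0}, {"translation": [-0.11, -0.02, 0.1], "angular": [0, -5, -0.13], "gripper": 0}, {"translation": [-0.11, -0.02, 0.1], "angular": [0, -5, -0.13], "gripper": 0}, {"translation": [-0.11, -0.02, 0.1], "angular": [0, -5, -0.13], "gripper": 0}, {"translation": [-0.11, -0.02, 0.1], "angular": [0, -5, -0.13], "gripper": 0}, {"translation": [-0.11, -0.02, 0.1], "angular": [0, -5, -0.13], "gripper": 0}, {"translation": [-0.11, -0.02, 0.1], "angular": [0, -5, -0.13], "gripper": 0}, {"translation": [-0.11, -0.02, 0.1], "angular": [0, -5, -0.13], "gripper": 0}, {"translation": [-0.11, -0.02, 0.1], "angular": [0, -5, -0.13], "gripper": 0}, {"translation": [-0.11, -0.02, 0.1], "angular": [0, -5, -0.13], "gripper": 0}])

```text
clock: 14.55
position: [0.5086, -0.0513, 0.1586]
tool_rot: [179.6, 3.2, 95.5]
ft_force: [-0.6, -0.2, -2.4]
width: 0.649
```

Emit:
apply_moves(commands=[{"translation": [-0.11, -0.02, 0.1], "angular": [0, -5, -0.13], "gripper": 0}, {"translation": [-0.11, -0.02, 0.1], "angular": [0, -5, -0.13], "gripper": 0}, {"translation": [-0.11, -0.02, 0.1], "angular": [0, -5, -0.13], "gripper": 0}, {"translation": [-0.11, -0.02, 0.1], "angular": [0, -5, -0.13], "gripper": 0}, {"translation": [-0.11, -0.02, 0.1], "angular": [0, -5, -0.13], "gripper": 0}, {"translation": [-0.11, -0.02, 0.1], "angular": [0, -5, -0.13], "gripper": 0}, {"translation": [-0.11, -0.02, 0.1], "angular": [0, -5, -0.13], "gripper": 0}, {"translation": [-0.11, -0.02, 0.1], "angular": [0, -4, -0.13], "gripper": 0}, {"translation": [0, 0, 0], "angular": [0, 0, 0], "gripper": 0}, {"translation": [0, 0, 0], "angular": [0, 0, 0], "gripper": 0}])

```text
clock: 15.38
position: [0.5077, -0.0616, 0.1532]
tool_rot: [-179.7, 41.9, 96.7]
ft_force: [-0.3, -0.4, -2.1]
width: 0.65
```

Run:
```python
from h import *
s=ctrl.get_state(); print(s["tool_rot"],s["width"],s["qpos"].round(0)); plan([.5158,-.2797,.125],Rt(-45,6.4),10)
```

```text
[-179.73189306   41.91471884   96.70472238] 0.650431507896809 [ 20.  22. 114. -46.  64.  42.]
rows 10 translation [-1.4  -0.16  1.88] angular [-0.01 -0.31  0.02]
```

Emit:
apply_moves(commands=[{"translation": [-1.4, -0.16, 1.88], "angular": [0, -0.31, 0.02], "gripper": 0}, {"translation": [-1.4, -0.16, 1.88], "angular": [0, -0.31, 0.02], "gripper": 0}, {"translation": [-1.4, -0.16, 1.88], "angular": [0, -0.31, 0.02], "gripper": 0}, {"translation": [-1.4, -0.16, 1.88], "angular": [0, -0.31, 0.02], "gripper": 0}, {"translation": [-1.4, -0.16, 1.88], "angular": [0, -0.31, 0.02], "gripper": 0}, {"translation": [-1.4, -0.16, 1.88], "angular": [0, -0.31, 0.02], "gripper": 0}, {"translation": [-1.4, -0.16, 1.88], "angular": [0, -0.31, 0.02], "gripper": 0}, {"translation": [-1.4, -0.16, 1.88], "angular": [0, -0.31, 0.02], "gripper": 0}, {"translation": [-1.4, -0.16, 1.88], "angular": [0, -0.31, 0.02], "gripper": 0}, {"translation": [-1.4, -0.16, 1.88], "angular": [0, -0.31, 0.02], "gripper": 0}])

```text
clock: 16.22
position: [0.5177, -0.2954, 0.1146]
tool_rot: [179.7, 45.0, 96.0]
ft_force: [0.1, 0.3, -2.5]
width: 0.651
```

Emit:
apply_moves(commands=[{"translation": [0, 0, 0], "angular": [0, 0, 0], "gripper": 0}, {"translation": [0, 0, 0], "angular": [0, 0, 0], "gripper": 0}, {"translation": [0, 0, 0], "angular": [0, 0, 0], "gripper": 0}])

```text
clock: 16.47
position: [0.5179, -0.2939, 0.1147]
tool_rot: [179.7, 45.0, 96.0]
ft_force: [0.2, 0.3, -1.0]
width: 0.653
```

Run:
```python
from h import *
s=ctrl.get_state(); print(s["tool_rot"],s["qpos"].round(0)); plan([.5158,-.2797,.098],Rt(-45,6.4),4)
c=cam("wrist",s); w=optics.get_image("wrist")[:,:,::-1]; t=optics.get_image("top")[:,:,::-1]; sc=optics.get_image("scene")[:,:,::-1]
for n,i in(("w",w),("t",t),("s",sc)): cv2.imwrite(f"pics/{n}5.png",i)
out=np.zeros((600,800,3),np.uint8)
out[:300,:400]=cv2.resize(w,(400,300)); out[:300,400:]=cv2.resize(t[160:250,390:510],(400,300),interpolation=cv2.INTER_CUBIC)
out[300:,:400]=cv2.resize(sc[150:255,160:300],(400,300),interpolation=cv2.INTER_CUBIC); out[300:,400:]=cv2.resize(w[180:420,160:480],(400,300))
cv2.imwrite("pics/m5.png",out)
```

```text
[179.69732222  45.03234834  95.96193757] [ -5.  26. 118. -67.  49.  41.]
rows 4 translation [ 0.55 -0.01  0.51] angular [-0.    0.01 -0.08]
```

View pics/m5.png

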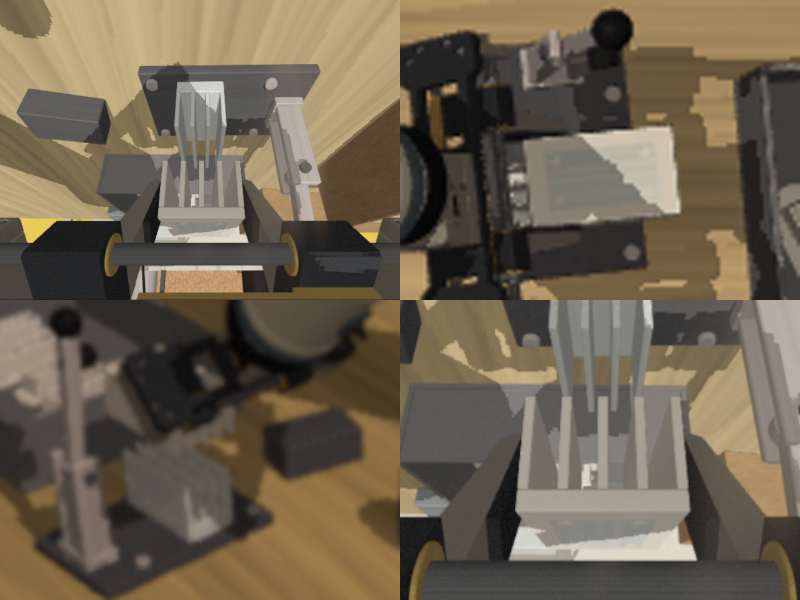

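The wrist view (image upside down) shows the comb's fins at TL (178–225, 85–160), and the held sink's fins below them, roughly centred. For alignment I'll compare predicted and seen edges numerically.

Run:
```python
from h import *
s=ctrl.get_state(); c=cam("wrist",s)
R=Ro.from_euler("xyz",s["tool_rot"],degrees=True).as_matrix(); g=s["position"]+R[:,2]*ctrl.tcp_to_grasp; print("grasp",g)
Z=Ro.from_euler("z",6.4,degrees=True).as_matrix(); F=np.array([.5195,-.3129,0])
im=cv2.imread("pics/w5.png"); G=cv2.cvtColor(im,cv2.COLOR_BGR2GRAY).astype(int)
print("comb near end top corners pred",[proj(c,F+Z@[x,.045,.066])[0].round(1).tolist() for x in(-.023,-.019,-.009,-.005,.005,.009,.019,.023)])
print("comb near end at z46",[proj(c,F+Z@[x,.045,.046])[0].round(1).tolist() for x in(-.023,-.019,-.009,-.005,.005,.009,.019,.023)])
# sink: grasp->sink frame; own near end at +.0166 y, tips at z g-.0264
Zs=Ro.from_euler("z",s["tool_rot"][2]-90,degrees=True).as_matrix()
print("sink tips near end pred",[proj(c,g+Zs@[x,.0166,-.0264])[0].round(1).tolist() for x in(-.03,-.026,-.016,-.012,-.002,.002,.012,.016,.026,.03)])
print("sink plate corners",[proj(c,g+Zs@[x,.0166,.0096])[0].round(1).tolist() for x in(-.03,.03)])
def sub(r): 
    p=G[r-1:r+2].mean(0); d=np.abs(np.diff(p)); return [(i,int(d[i])) for i in range(240,420) if d[i]>9 and d[i]>=d[i-1] and d[i]>d[i+1]]
for r in(170,190,210,310,330,345): print(r,sub(r))
big=cv2.resize(im[120:390,220:440],None,fx=2.2*1.2,fy=2.2,interpolation=cv2.INTER_CUBIC); cv2.imwrite("pics/big5.png",big)
```

```text
grasp [ 0.51709079 -0.27980624  0.12800286]
comb near end top corners pred [[276.6, 202.5], [283.9, 202.5], [302.3, 202.4], [309.6, 202.4], [327.9, 202.3], [335.3, 202.3], [353.6, 202.2], [360.9, 202.2]]
comb near end at z46 [[278.6, 173.7], [285.6, 173.6], [303.1, 173.6], [310.1, 173.5], [327.5, 173.5], [334.5, 173.4], [352.0, 173.4], [359.0, 173.4]]
sink tips near end pred [[259.5, 257.3], [267.8, 257.2], [288.4, 257.2], [296.7, 257.2], [317.3, 257.2], [325.6, 257.2], [346.2, 257.1], [354.4, 257.1], [375.0, 257.1], [383.3, 257.1]]
sink plate corners [[252.9, 331.5], [390.4, 331.2]]
170 [(280, 57), (286, 27), (291, 11), (304, 21), (310, 25), (328, 18), (332, 33), (334, 20), (337, 14), (346, 38), (349, 14), (353, 45), (359, 57)]
190 [(244, 31), (278, 57), (285, 29), (293, 14), (304, 11), (310, 29), (313, 18), (327, 14), (329, 22), (335, 22), (347, 16), (354, 56), (361, 65), (396, 16)]
210 [(243, 33), (251, 28), (257, 38), (271, 24), (279, 42), (286, 17), (296, 17), (311, 12), (314, 20), (327, 16), (329, 13), (345, 17), (353, 14), (360, 42), (380, 11), (382, 10), (385, 18), (397, 22), (411, 30)]
310 [(247, 27), (254, 89), (263, 27), (284, 32), (294, 30), (303, 9), (306, 11), (316, 16), (325, 30), (348, 33), (356, 16), (379, 30), (388, 58), (395, 19)]
330 [(253, 94), (261, 17), (285, 21), (293, 16), (304, 66), (306, 31), (317, 12), (325, 15), (349, 16), (357, 16), (381, 20), (390, 60), (404, 16)]
345 [(251, 96), (391, 60), (411, 19)]
```

Run:
```python
from h import *
plan([.5160,-.2797,.096],Rt(-45,6.4),5)
```

```text
rows 5 translation [ 0.46 -0.02  0.45] angular [ 0.02  0.02 -0.04]
```

Emit:
apply_moves(commands=[{"translation": [0.46, -0.02, 0.45], "angular": [0.02, 0, -0.06], "gripper": 0}, {"translation": [0.46, -0.02, 0.45], "angular": [0.02, 0, -0.06], "gripper": 0}, {"translation": [0.46, -0.02, 0.45], "angular": [0.02, 0, -0.06], "gripper": 0}, {"translation": [0.46, -0.02, 0.45], "angular": [0.02, 0, -0.06], "gripper": 0}, {"translation": [0.46, -0.02, 0.45], "angular": [0.02, 0, -0.06], "gripper": 0}, {"translation": [0, 0, 0], "angular": [0, 0, 0], "gripper": 0}, {"translation": [0, 0, 0], "angular": [0, 0, 0], "gripper": 0}, {"translation": [0, 0, 0], "angular": [0, 0, 0], "gripper": 0}])

```text
clock: 17.28
position: [0.5174, -0.2934, 0.0823]
tool_rot: [-179.8, 45.1, 96.5]
ft_force: [0.5, -0.3, -1.4]
width: 0.651
```

```bash
cat > al.py <<'E'
from h import *
s=ctrl.get_state(); R=Ro.from_euler("xyz",s["tool_rot"],degrees=True).as_matrix(); g=s["position"]+R[:,2]*ctrl.tcp_to_grasp
Z=Ro.from_euler("z",6.4,degrees=True).as_matrix(); F=np.array([.5195,-.3129,0])
print("grasp in fixture",(Z.T@(g-F)).round(4),"rot",s["tool_rot"].round(2),"q",s["qpos"].round(1),"f",s["ft_force"].round(1),"w",round(s["width"],3), "clock",s["clock"])
E
python3 - <<'E'
from al import *
plan([.5160,-.2797,.0585],Rt(-45,6.4),10)
c=cam("wrist",s); im=optics.get_image("wrist")[:,:,::-1]; G=cv2.cvtColor(im,cv2.COLOR_RGB2GRAY).astype(int)
yc=lambda z,xs:[proj(c,F+Z@[x,.045,z])[0].round(1).tolist() for x in xs]
print(yc(.05,(-.023,-.019,-.009,-.005,.005,.009,.019,.023)))
Zs=Ro.from_euler("z",s["tool_rot"][2]-90,degrees=True).as_matrix()
print([proj(c,g+Zs@[x,.0166,.0096])[0].round(1).tolist() for x in(-.03,.03)])
def sub(r): 
    p=G[r-1:r+2].mean(0); d=np.abs(np.diff(p)); return [(i+.5,int(d[i])) for i in range(240,420) if d[i]>12 and d[i]>=d[i-1] and d[i]>d[i+1]]
r=int(yc(.05,[0])[0][1]); print(r,sub(r)); print(330,sub(330))
E
```

```text
grasp in fixture [0.0001 0.0329 0.0955] rot [-179.83   45.11   96.54] q [ -4.9  29.7 118.6 -70.   47.7  45.7] f [ 0.5 -0.3 -1.4] w 0.651 clock 17.2833
rows 10 translation [0.27 0.   0.26] angular [-0.01  0.01  0.01]
[[277.5, 228.0], [285.2, 228.0], [304.3, 228.1], [312.0, 228.1], [331.1, 228.1], [338.8, 228.1], [357.9, 228.2], [365.6, 228.2]]
[[252.6, 331.2], [390.1, 331.5]]
228 [(242.5, 22), (277.5, 72), (284.5, 25), (292.5, 13), (304.5, 14), (311.5, 26), (314.5, 12), (329.5, 15), (331.5, 19), (337.5, 17), (350.5, 15), (357.5, 28), (364.5, 49)]
330 [(253.5, 82), (261.5, 16), (285.5, 23), (293.5, 16), (317.5, 14), (325.5, 14), (349.5, 16), (357.5, 16), (381.5, 18), (390.5, 53), (405.5, 15)]
```

Aligned within about 0.5 mm. But joint 4 (-70, limit -74.3) would reach about -74.6 when home, so I shift 9 mm along the fins (tolerance 15) and yaw -1.5°, which keeps it near -72.5.

Run:
```python
from al import *
t=lambda z:F+Z@np.array([.0009,.0424,z])
plan(t(.0955),Rt(-45,4.9),4)
```

```text
grasp in fixture [0.0002 0.0329 0.0957] rot [-179.87   45.12   96.51] q [ -4.9  29.7 118.6 -70.   47.7  45.7] f [-0.2  0.5 -1.2] w 0.649 clock 17.3333
rows 4 translation [ 0.17  0.01 -0.17] angular [0.25 0.03 0.28]
```

Emit:
apply_moves(commands=[{"translation": [0.17, 0.01, -0.17], "angular": [0.25, 0.03, 0.28], "gripper": 0}, {"translation": [0.17, 0.01, -0.17], "angular": [0.25, 0.03, 0.28], "gripper": 0}, {"translation": [0.17, 0.01, -0.17], "angular": [0.25, 0.03, 0.28], "gripper": 0}, {"translation": [0.17, 0.01, -0.17], "angular": [0.25, 0.03, 0.28], "gripper": 0}, {"translation": [0, 0, 0], "angular": [0, 0, 0], "gripper": 0}, {"translation": [0, 0, 0], "angular": [0, 0, 0], "gripper": 0}])

```text
clock: 17.83
position: [0.517, -0.2835, 0.0825]
tool_rot: [-180.0, 45.0, 94.9]
ft_force: [0.5, 0.5, -1.6]
width: 0.652
```

Run:
```python
from al import *
t=lambda z:F+Z@np.array([.0009,.0424,z])
plan(t(.080),Rt(-45,4.9),6)
```

```text
grasp in fixture [0.0012 0.0427 0.0957] rot [-180.     44.99   94.94] q [ -3.7  29.9 118.  -67.8  49.   45.9] f [ 0.5  0.5 -1.6] w 0.652 clock 17.8333
rows 6 translation [ 0.18 -0.    0.19] angular [ 0. -0.  0.]
```

Emit:
apply_moves(commands=[{"translation": [0.18, 0, 0.185], "angular": [0, 0, 0], "gripper": 0}, {"translation": [0.18, 0, 0.185], "angular": [0, 0, 0], "gripper": 0}, {"translation": [0.18, -0.01, 0.185], "angular": [0, 0, 0], "gripper": 0}, {"translation": [0.18, 0, 0.185], "angular": [0, 0, 0], "gripper": 0}, {"translation": [0.18, -0.01, 0.185], "angular": [0, 0, 0], "gripper": 0}, {"translation": [0, 0, 0], "angular": [0, 0, 0], "gripper": 0}, {"translation": [0, 0, 0], "angular": [0, 0, 0], "gripper": 0}])

```text
clock: 18.42
position: [0.5164, -0.284, 0.0692]
tool_rot: [-179.9, 45.0, 95.0]
ft_force: [-0.2, 0.1, -0.8]
width: 0.649
```

Run:
```python
from al import *
t=lambda z:F+Z@np.array([.0009,.0424,z])
plan(t(.060),Rt(-45,4.9),8)
```

```text
grasp in fixture [0.0005 0.0423 0.0824] rot [-179.93   44.99   94.96] q [ -3.7  31.4 118.2 -69.1  48.5  47.9] f [-0.2  0.1 -0.8] w 0.649 clock 18.4167
rows 8 translation [0.2  0.01 0.2 ] angular [-0.   -0.    0.01]
```

Fins are 10 mm into the gaps with no contact force. Continuing down.

Emit:
apply_moves(commands=[{"translation": [0.2, 0.01, 0.2], "angular": [0, 0, 0], "gripper": 0}, {"translation": [0.2, 0, 0.2], "angular": [0, 0, 0], "gripper": 0}, {"translation": [0.2, 0.01, 0.2], "angular": [0, 0, 0], "gripper": 0}, {"translation": [0.2, 0, 0.2], "angular": [0, 0, 0], "gripper": 0}, {"translation": [0, 0, 0], "angular": [0, 0, 0], "gripper": 0}])

```text
clock: 18.83
position: [0.5165, -0.2838, 0.0575]
tool_rot: [-179.9, 45.0, 95.0]
ft_force: [0.1, 0.5, -1.9]
width: 0.649
```

Emit:
apply_moves(commands=[{"translation": [0.2, 0.01, 0.2], "angular": [0, 0, 0], "gripper": 0}, {"translation": [0.2, 0, 0.2], "angular": [0, 0, 0], "gripper": 0}, {"translation": [0.2, 0, 0.2], "angular": [0, 0, 0], "gripper": 0}, {"translation": [0.1, 0, 0.1], "angular": [0, 0, 0], "gripper": 0}, {"translation": [0, 0, 0], "angular": [0, 0, 0], "gripper": 0}, {"translation": [0, 0, 0], "angular": [0, 0, 0], "gripper": 0}])

```text
clock: 19.33
position: [0.5169, -0.2839, 0.0482]
tool_rot: [-180.0, 45.0, 94.9]
ft_force: [0.0, 0.5, -1.3]
width: 0.65
```

```bash
python3 al.py
```

```text
grasp in fixture [0.001  0.0423 0.0614] rot [-179.96   44.99   94.94] q [ -3.7  33.8 118.2 -71.2  47.6  51. ] f [ 0.   0.5 -1.3] w 0.65 clock 19.3333
```

Emit:
apply_moves(commands=[{"translation": [0.14, 0, 0.14], "angular": [0, 0, 0], "gripper": 0}, {"translation": [0.14, 0, 0.14], "angular": [0, 0, 0], "gripper": 0}, {"translation": [0, 0, 0], "angular": [0, 0, 0], "gripper": 0}, {"translation": [0, 0, 0], "angular": [0, 0, 0], "gripper": 0}])

```text
clock: 19.67
position: [0.5168, -0.2839, 0.0442]
tool_rot: [-180.0, 45.0, 94.9]
ft_force: [-0.1, -0.0, -2.3]
width: 0.647
```

Emit:
apply_moves(commands=[{"translation": [0.05, 0, 0.05], "angular": [0, 0, 0], "gripper": 0}, {"translation": [0, 0, 0], "angular": [0, 0, 0], "gripper": 0}, {"translation": [0, 0, 0], "angular": [0, 0, 0], "gripper": 0}])

```text
clock: 19.92
position: [0.5169, -0.2839, 0.0436]
tool_rot: [-180.0, 45.0, 94.9]
ft_force: [0.0, 0.0, -2.5]
width: 0.65
```

Emit:
apply_moves(commands=[{"translation": [0.05, 0, 0.05], "angular": [0, 0, 0], "gripper": 0}, {"translation": [0, 0, 0], "angular": [0, 0, 0], "gripper": 0}, {"translation": [0, 0, 0], "angular": [0, 0, 0], "gripper": 0}])

```text
clock: 20.17
position: [0.517, -0.2839, 0.043]
tool_rot: [-180.0, 45.0, 94.9]
ft_force: [-0.2, 0.2, -1.9]
width: 0.65
```

Emit:
apply_moves(commands=[{"translation": [0.05, 0, 0.05], "angular": [0, 0, 0], "gripper": 0}, {"translation": [0, 0, 0], "angular": [0, 0, 0], "gripper": 0}, {"translation": [0, 0, 0], "angular": [0, 0, 0], "gripper": 0}])

```text
clock: 20.42
position: [0.517, -0.284, 0.0429]
tool_rot: [180.0, 45.1, 94.9]
ft_force: [-1.2, 4.9, 5.9]
width: 0.651
```

Contact at grasp z 0.056, exactly the predicted home height. Releasing and backing out.

Emit:
apply_moves(commands=[{"translation": [0, 0, 0], "angular": [0, 0, 0], "gripper": 0.32}, {"translation": [0, 0, 0], "angular": [0, 0, 0], "gripper": 0.4}, {"translation": [0, 0, 0], "angular": [0, 0, 0], "gripper": 1}, {"translation": [0, 0, 0], "angular": [0, 0, 0], "gripper": 1}, {"translation": [0, 0, 0], "angular": [0, 0, 0], "gripper": 1}, {"translation": [0, 0, 0], "angular": [0, 0, 0], "gripper": 1}], grip_force=10)

```text
clock: 20.92
position: [0.5169, -0.2839, 0.0421]
tool_rot: [-180.0, 45.0, 94.9]
ft_force: [0.1, 0.2, 0.2]
width: 0.967
```

Emit:
apply_moves(commands=[{"translation": [0, 0, -1], "angular": [0, 0, 0], "gripper": 1}, {"translation": [0, 0, -2], "angular": [0, 0, 0], "gripper": 1}, {"translation": [0, 0, -2.5], "angular": [0, 0, 0], "gripper": 1}, {"translation": [0, 0, -2.5], "angular": [0, 0, 0], "gripper": 1}, {"translation": [0, 0, -2.5], "angular": [0, 0, 0], "gripper": 1}, {"translation": [0, 0, -2.5], "angular": [0, 0, 0], "gripper": 1}])

```text
clock: 21.42
position: [0.5086, -0.191, 0.1352]
tool_rot: [-180.0, 44.9, 95.0]
ft_force: [0.3, 0.1, -0.5]
width: 0.998
```

Run:
```python
from al import *
plan([.60,-.16,.28],Rt(0,6.4),tcp=True)
t=optics.get_image("top")[:,:,::-1].copy(); cv2.imwrite("pics/t6.png",t); ct=cam("top")
hsv=cv2.cvtColor(t,cv2.COLOR_BGR2HSV); m=cv2.inRange(hsv,(0,0,105),(180,60,255)); k=np.zeros_like(m); k[190:245,400:480]=m[190:245,400:480]
n,l,st,ce=cv2.connectedComponentsWithStats(k); i=1+st[1:,4].argmax(); r=cv2.minAreaRect(cv2.findNonZero((l==i).astype(np.uint8)*255)); print(r)
w=plane(ct,cv2.boxPoints(r),.074); print("sink in fixture (top cam)",[(Z.T@(x-F)).round(3).tolist() for x in w],(Z.T@(w.mean(0)-F)).round(4))
```

```text
grasp in fixture [0.0031 0.1356 0.1484] rot [-179.96   44.95   94.95] q [  7.1  23.9 117.8 -56.9  57.4  42.6] f [ 0.3  0.1 -0.5] w 0.998 clock 21.4167
rows 7 translation [-0.63  1.34 -2.05] angular [-0.09  6.42 -0.2 ]
((440.4617004394531, 216.00294494628906), (25.38654136657715, 43.870399475097656), 85.60128784179688)
sink in fixture (top cam) [[0.032, 0.06, 0.074], [0.029, -0.043, 0.074], [-0.031, -0.041, 0.074], [-0.028, 0.062, 0.074]] [0.0006 0.0092 0.074 ]
```

Top camera puts the sink at fixture (0.6, 9) mm with a 61×103 outline: seated and within tolerance. Now move clear and get behind the hold-down ball.

Emit:
apply_moves(commands=[{"translation": [-0.63, 1.34, -2.05], "angular": [-0.09, 6.42, -0.2], "gripper": 0}, {"translation": [-0.63, 1.34, -2.05], "angular": [-0.09, 6.42, -0.2], "gripper": -1}, {"translation": [-0.63, 1.34, -2.05], "angular": [-0.09, 6.42, -0.2], "gripper": -1}, {"translation": [-0.63, 1.34, -2.05], "angular": [-0.09, 6.42, -0.2], "gripper": -1}, {"translation": [-0.63, 1.34, -2.05], "angular": [-0.09, 6.42, -0.2], "gripper": -1}, {"translation": [-0.63, 1.34, -2.05], "angular": [-0.09, 6.42, -0.2], "gripper": -1}, {"translation": [-0.63, 1.34, -2.05], "angular": [-0.09, 6.42, -0.2], "gripper": -1}, {"translation": [0, 0, 0], "angular": [0, 0, 0], "gripper": -1}, {"translation": [0, 0, 0], "angular": [0, 0, 0], "gripper": -1}])

```text
clock: 22.22
position: [0.6, -0.1632, 0.2775]
tool_rot: [179.9, 0.6, 96.2]
ft_force: [-0.3, 0.0, -1.4]
width: 0.372
```

```bash
cat >> al.py <<'E'
print("tcp in fixture",(Z.T@(s["position"]-F)).round(4))
E
python3 - <<'E'
from al import *
t=lambda *p:F+Z@np.array(p)
plan(t(.155,.14,.28),Rt(0,6.4),4,tcp=True)
# re-measure ball: wrist now + top
c=cam("wrist",s); im=optics.get_image("wrist")[:,:,::-1].copy(); cv2.imwrite("pics/w6.png",im)
def at(th): return t(.095-.127*np.cos(th),0,.095+.127*np.sin(th))
p=proj(c,at(1.5))[0]; print("pred ball",p)
x,y=p.astype(int); y0,x0=max(y-40,0),max(x-50,0)
m=(im[y0:y+40,x0:x+50].max(2)<55).astype(np.uint8); n,l,stt,ce=cv2.connectedComponentsWithStats(m); print([(a[:5]+[x0,y0,0,0,0]).tolist() for a in stt[1:] if a[4]>80],)
E
```

```text
grasp in fixture [0.0967 0.14   0.2962] rot [179.94   0.64  96.16] q [-15.   16.8  90.2  -0.6  72.7 -21. ] f [-0.3  0.  -1.4] w 0.372 clock 22.2167
tcp in fixture [0.0967 0.1398 0.2775]
rows 4 translation [ 0.01  1.46 -0.06] angular [ 0.02  0.16 -0.06]
pred ball [309.32451276 425.54395889]
[[259, 385, 61, 8, 286], [294, 424, 32, 41, 509]]
```

Emit:
apply_moves(commands=[{"translation": [0, 1.46, 0], "angular": [0, 0, 0], "gripper": -1}, {"translation": [0, 1.46, 0], "angular": [0, 0, 0], "gripper": -1}, {"translation": [0, 1.46, 0], "angular": [0, 0, 0], "gripper": -1}, {"translation": [0, 1.46, 0], "angular": [0, 0, 0], "gripper": -1}, {"translation": [-2.8, 0, 0], "angular": [0, 0, 0], "gripper": -1}, {"translation": [-2.8, 0, 0], "angular": [0, 0, 0], "gripper": -1}, {"translation": [-2.8, 0, 0], "angular": [0, 0, 0], "gripper": -1}, {"translation": [-2.8, 0, 0], "angular": [0, 0, 0], "gripper": -1}, {"translation": [-2.8, 0, 0], "angular": [0, 0, 0], "gripper": -1}, {"translation": [0, 0, 0], "angular": [0, 0, 0], "gripper": -1}])

```text
clock: 23.1
position: [0.6718, -0.2966, 0.2755]
tool_rot: [-179.7, 0.7, 96.3]
ft_force: [-1.2, 0.5, 0.1]
width: 0.006
```

Run:
```python
from al import *
t=lambda *p:F+Z@np.array(p)
plan(t(.148,0,.2),Rt(0,6.4),4,tcp=True)
```

```text
grasp in fixture [ 0.1533 -0.0005  0.2942] rot [-179.74    0.66   96.28] q [-23.6  27.6  74.7  -0.7  77.6 -29.7] f [-1.2  0.5  0.1] w 0.006 clock 23.1
tcp in fixture [ 0.1532 -0.0007  0.2755]
rows 4 translation [ 0.03 -0.12  1.89] angular [-0.06  0.16 -0.03]
```

Emit:
apply_moves(commands=[{"translation": [0, -0.12, 1.89], "angular": [0, 0.16, 0], "gripper": -1}, {"translation": [0, -0.12, 1.89], "angular": [0, 0.16, 0], "gripper": -1}, {"translation": [0, -0.12, 1.89], "angular": [0, 0.16, 0], "gripper": -1}, {"translation": [0, -0.12, 1.89], "angular": [0, 0.16, 0], "gripper": -1}, {"translation": [0, -0.8, 0], "angular": [0, 0, 0], "gripper": -1}, {"translation": [0, -0.8, 0], "angular": [0, 0, 0], "gripper": -1}, {"translation": [0, -0.8, 0], "angular": [0, 0, 0], "gripper": -1}, {"translation": [0, -0.8, 0], "angular": [0, 0, 0], "gripper": -1}, {"translation": [0, -0.8, 0], "angular": [0, 0, 0], "gripper": -1}])

```text
clock: 23.85
position: [0.6282, -0.2993, 0.204]
tool_rot: [179.9, -0.0, 96.3]
ft_force: [0.9, 1.0, 0.2]
width: 0.009
```

Emit:
apply_moves(commands=[{"translation": [0, -0.8, 0], "angular": [0, 0, 0], "gripper": -1}, {"translation": [0, -0.8, 0], "angular": [0, 0, 0], "gripper": -1}, {"translation": [0, -0.8, 0], "angular": [0, 0, 0], "gripper": -1}, {"translation": [0, -0.8, 0], "angular": [0, 0, 0], "gripper": -1}, {"translation": [0, -0.8, 0], "angular": [0, 0, 0], "gripper": -1}, {"translation": [0, -0.8, 0], "angular": [0, 0, 0], "gripper": -1}])

```text
clock: 24.35
position: [0.58, -0.3048, 0.2026]
tool_rot: [-180.0, -0.1, 96.3]
ft_force: [0.7, -0.8, -0.4]
width: 0.004
```

Run:
```python
from al import *
t=optics.get_image("top")[:,:,::-1].copy(); sc=optics.get_image("scene")[:,:,::-1].copy()
cv2.imwrite("pics/t7.png",t); cv2.imwrite("pics/s7.png",sc)
for th in(1.5,1.2,1,.8): 
    P=F+Z@np.array([.095-.127*np.cos(th),0,.095+.127*np.sin(th)]); uv=proj(cam("scene"),P)[0]; x,y=uv.round().astype(int); print(th,uv.round(1),sc[y-2:y+3,x-2:x+3].mean((0,1)).round())
m=(sc[120:230,150:250].max(2)<40).astype(np.uint8); n,l,st,ce=cv2.connectedComponentsWithStats(m); print([(st[i].tolist(),(ce[i]+[150,120]).round(1).tolist()) for i in range(1,n) if st[i,4]>25])
```

```text
grasp in fixture [0.061  0.0013 0.2213] rot [-1.7997e+02 -8.0000e-02  9.6340e+01] q [-27.9  23.5  90.2   0.1  66.3 -34.2] f [ 0.7 -0.8 -0.4] w 0.004 clock 24.35
tcp in fixture [0.061  0.0013 0.2026]
1.5 [183.8 157.4] [40. 43. 47.]
1.2 [198.3 155.8] [50. 59. 68.]
1 [207.2 157.4] [19. 19. 21.]
0.8 [215. 161.] [41. 43. 47.]
[([0, 0, 21, 6, 84], [158.4, 121.8]), ([24, 0, 7, 6, 34], [176.6, 122.3]), ([34, 0, 12, 11, 93], [189.9, 124.6]), ([49, 0, 9, 6, 41], [203.0, 122.1]), ([44, 18, 4, 25, 27], [195.4, 150.8]), ([52, 31, 8, 12, 73], [205.7, 156.2])]
```

The arm follows: ball seen at about 1.03 rad, as computed from the tool. Continuing over and down along its arc.

Emit:
apply_moves(commands=[{"translation": [0, -1.6, 0.26], "angular": [0, 0, 0], "gripper": -1}, {"translation": [0, -1.5, 0.3], "angular": [0, 0, 0], "gripper": -1}, {"translation": [0, -1.5, 0.7], "angular": [0, 0, 0], "gripper": -1}, {"translation": [0, -1.0, 1.0], "angular": [0, 0, 0], "gripper": -1}, {"translation": [0, -1.0, 1.0], "angular": [0, 0, 0], "gripper": -1}, {"translation": [0, -0.7, 1.0], "angular": [0, 0, 0], "gripper": -1}, {"translation": [0, -0.5, 1.0], "angular": [0, 0, 0], "gripper": -1}, {"translation": [0, -0.3, 1.0], "angular": [0, 0, 0], "gripper": -1}, {"translation": [0, -0.2, 1.0], "angular": [0, 0, 0], "gripper": -1}, {"translation": [0, -0.1, 0.8], "angular": [0, 0, 0], "gripper": -1}])

```text
clock: 25.28
position: [0.4972, -0.3137, 0.1208]
tool_rot: [-179.9, -0.1, 96.3]
ft_force: [-0.2, 1.0, 0.2]
width: 0.006
```

Emit:
apply_moves(commands=[{"translation": [0, 0, 0.4], "angular": [0, 0, 0], "gripper": -1}, {"translation": [0, 0, 0.4], "angular": [0, 0, 0], "gripper": -1}, {"translation": [0, 0, 0.2], "angular": [0, 0, 0], "gripper": -1}, {"translation": [0, 0, 0], "angular": [0, 0, 0], "gripper": -1}])

```text
clock: 25.62
position: [0.4975, -0.3137, 0.1117]
tool_rot: [-180.0, -0.1, 96.4]
ft_force: [-0.3, -0.3, 0.3]
width: 0.005
```

```bash
python3 al.py
```

```text
grasp in fixture [-0.022   0.0017  0.1304] rot [-1.7996e+02 -1.0000e-01  9.6350e+01] q [-3.240e+01  2.370e+01  1.032e+02  1.000e-01  5.330e+01 -3.880e+01] f [-0.3 -0.3  0.3] w 0.005 clock 25.6167
tcp in fixture [-0.022   0.0017  0.1117]
```

Pressing the last few mm gently until the pad bears.

Emit:
apply_moves(commands=[{"translation": [0, 0, 0.15], "angular": [0, 0, 0], "gripper": -1}, {"translation": [0, 0, 0.1], "angular": [0, 0, 0], "gripper": -1}, {"translation": [0, 0, 0], "angular": [0, 0, 0], "gripper": -1}, {"translation": [0, 0, 0], "angular": [0, 0, 0], "gripper": -1}, {"translation": [0, 0, 0], "angular": [0, 0, 0], "gripper": -1}])

```text
clock: 26.03
position: [0.4974, -0.3138, 0.1097]
tool_rot: [-180.0, -0.1, 96.3]
ft_force: [-0.3, 0.0, -0.3]
width: 0.004
```

Emit:
apply_moves(commands=[{"translation": [0, 0, 0.1], "angular": [0, 0, 0], "gripper": -1}, {"translation": [0, 0, 0], "angular": [0, 0, 0], "gripper": -1}, {"translation": [0, 0, 0], "angular": [0, 0, 0], "gripper": -1}])

```text
clock: 26.28
position: [0.4973, -0.3137, 0.1085]
tool_rot: [-180.0, -0.1, 96.3]
ft_force: [0.8, -0.0, -0.4]
width: 0.007
```

Emit:
apply_moves(commands=[{"translation": [0, 0, 0.1], "angular": [0, 0, 0], "gripper": -1}, {"translation": [0, 0, 0], "angular": [0, 0, 0], "gripper": -1}, {"translation": [0, 0, 0], "angular": [0, 0, 0], "gripper": -1}])

```text
clock: 26.53
position: [0.4974, -0.3138, 0.1078]
tool_rot: [-180.0, -0.1, 96.3]
ft_force: [-0.0, 1.1, 2.9]
width: 0.002
```

Emit:
apply_moves(commands=[{"translation": [0, 0, 0.07], "angular": [0, 0, 0], "gripper": -1}, {"translation": [0, 0, 0], "angular": [0, 0, 0], "gripper": -1}, {"translation": [0, 0, 0], "angular": [0, 0, 0], "gripper": -1}])

```text
clock: 26.78
position: [0.4974, -0.3139, 0.1074]
tool_rot: [-180.0, -0.1, 96.3]
ft_force: [-2.3, 2.2, 6.8]
width: 0.005
```

Contact at tip z 0.108, which is the ball-top height for a level arm. Retreating up and looking.

Emit:
apply_moves(commands=[{"translation": [0, 0, -0.5], "angular": [0, 0, 0], "gripper": -1}, {"translation": [0, 0, -1.5], "angular": [0, 0, 0], "gripper": -1}, {"translation": [0, 0, -2.5], "angular": [0, 0, 0], "gripper": -1}, {"translation": [0, 0, -3], "angular": [0, 0, 0], "gripper": -1}, {"translation": [2, 0, -3], "angular": [0, 0, 0], "gripper": -1}, {"translation": [3.5, 0, -1.5], "angular": [0, 0, 0], "gripper": -1}, {"translation": [3.5, 0, 0], "angular": [0, 0, 0], "gripper": -1}, {"translation": [3.5, 0, 0], "angular": [0, 0, 0], "gripper": -1}, {"translation": [3.5, 0, 0], "angular": [0, 0, 0], "gripper": -1}, {"translation": [2, 0, 0], "angular": [0, 0, 0], "gripper": -1}])

```text
clock: 27.62
position: [0.4765, -0.1323, 0.2273]
tool_rot: [-180.0, -0.1, 96.4]
ft_force: [0.9, 0.0, -0.2]
width: 0.006
```

Emit:
apply_moves(commands=[{"translation": [0, 0, 0], "angular": [0, 0, 0], "gripper": -1}, {"translation": [0, 0, 0], "angular": [0, 0, 0], "gripper": -1}, {"translation": [0, 0, 0], "angular": [0, 0, 0], "gripper": -1}, {"translation": [0, 0, 0], "angular": [0, 0, 0], "gripper": -1}, {"translation": [0, 0, 0], "angular": [0, 0, 0], "gripper": -1}, {"translation": [0, 0, 0], "angular": [0, 0, 0], "gripper": -1}])

```text
clock: 28.12
position: [0.4775, -0.1359, 0.2269]
tool_rot: [-180.0, -0.1, 96.3]
ft_force: [-0.3, 0.4, -0.7]
width: 0.01
```

Run:
```python
from al import *
w=optics.get_image("wrist")[:,:,::-1].copy(); t=optics.get_image("top")[:,:,::-1].copy(); sc=optics.get_image("scene")[:,:,::-1].copy(); c=cam("wrist",s)
P=F+Z@np.array([-.032,0,.095]); 
for n,i,cc in(("w",w,c),("t",t,cam("top")),("s",sc,cam("scene"))):
    cv2.imwrite(f"pics/{n}8.png",i); print(n,"ball pred",proj(cc,P)[0].round(1),"seat ends pred",proj(cc,[F+Z@np.array([x,y,.074]) for x in(-.03,.03) for y in(-.041,.059)]).round(0).tolist())
out=np.zeros((600,800,3),np.uint8); u,v=proj(c,F+Z@np.array([.02,0,.07]))[0].astype(int); v0=min(max(v-90,0),300);u0=min(max(u-120,0),400)
print(u0,v0)
out[:300,:400]=cv2.resize(w[v0:v0+180,u0:u0+240],(400,300)); out[:300,400:]=cv2.resize(t[160:250,390:510],(400,300),interpolation=cv2.INTER_CUBIC)
out[300:,:400]=cv2.resize(sc[150:255,160:300],(400,300),interpolation=cv2.INTER_CUBIC); out[300:,400:]=cv2.resize(t,(400,300))
cv2.imwrite("pics/m8.png",out)
```

```text
grasp in fixture [-0.022   0.1806  0.2456] rot [-1.7996e+02 -9.0000e-02  9.6270e+01] q [-1.610e+01  8.000e+00  1.081e+02  1.000e-01  6.390e+01 -2.240e+01] f [-0.3  0.4 -0.7] w 0.01 clock 28.1167
tcp in fixture [-0.022   0.1806  0.2269]
w ball pred [312.8 401.7] seat ends pred [[315.0, 418.0], [315.0, 342.0], [367.0, 418.0], [371.0, 342.0]]
t ball pred [447.7 228.7] seat ends pred [[463.0, 227.0], [421.0, 231.0], [460.0, 201.0], [418.0, 206.0]]
s ball pred [231.5 190.3] seat ends pred [[222.0, 192.0], [246.0, 207.0], [202.0, 200.0], [226.0, 216.0]]
239 295
```

View pics/m8.png

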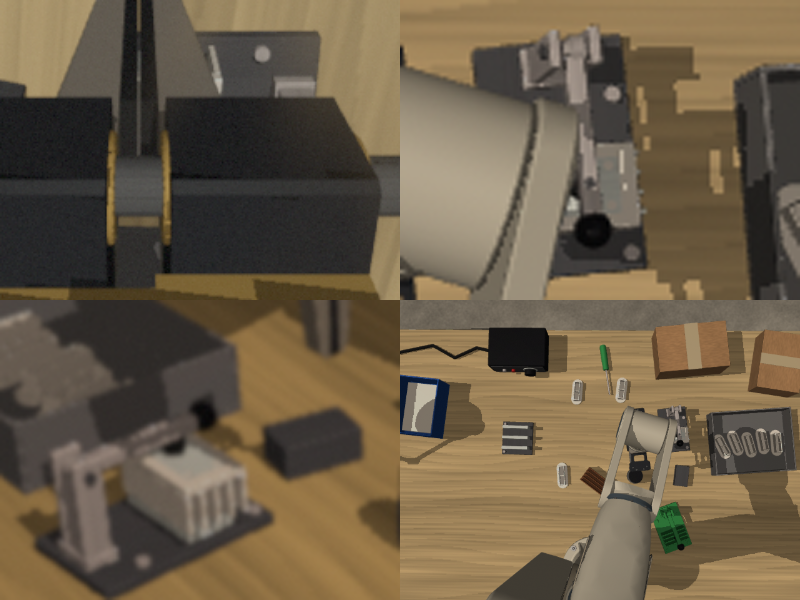

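The scene view shows the arm level, with its pad on the sink's flat back. The ball sits at its predicted pixels (top 448,229; scene 231,189), the bystanders look in place and the robot is clear. Handing in.

```bash
python3 -c "
from station import ctrl; print(ctrl.hand_in())"
```

```text
the job is handed in; nothing more can be done
None
```

The heat sink is on the comb, fins down and fully home. The hold-down arm is level with its pad on the sink's back. I handed in at about 28 s of the 67 s allowed; the hand-in reports no verdict.

**How it was done:** I stood the sink on its end, regripped it from the back side and turned it fins down. I then lowered it onto the comb until it touched, let go, pushed the hinged arm over with the shut fingers and backed away.

**Last checks:**
- **Seating:** the sink touched down at the height predicted for fully home, within 0.3 mm. After release, and before the arm was swung over, the top camera put its centre 0.6 mm off across the fins.
- **Along the fins:** the sink sits about 9 mm toward the fixture's +y, inside the 15 mm limit but not centred. I shifted it on purpose because joint 4 would otherwise have run past its range. The sink is also yawed about 1.5°, within the comb's play.
- **Hold-down arm:** the fingertip met the ball at 0.108 m, the height for a level arm. After the robot let go, the ball was within about 1 pixel of its level position in two cameras. I did not measure the pad force itself.
- **Surroundings:** the bystanders that the last pictures show look unmoved. The robot's arm hid the jar from the top camera, so I did not check it there. The robot is clear of everything.

**One disagreement:** when I first measured the comb, the top camera and the wrist camera differed by about 4 mm along the fins. My edge picks in the top view were poor, so I used the wrist view, which gave the right comb size.

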